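Finish the pass-through kit and shut its cover

ROBOT

A 6-joint arm with a two-finger parallel gripper is mounted at the origin on a cart in front of the work surface, level with it; the furniture and walls round the work are solid. World frame = base frame: x ahead of the robot, y to its left, z up, the work surface at z = 0. Lengths are in m, angles in degrees, forces in N, time in s.
With the tool pointing down it reaches from about 0.275 to 0.725 m from the base axis. Payload 5.6 kg.
Tool frame: the origin (TCP) lies at the very end of the fingers, on their centre line; the grasp point (between the pads) lies 19 mm behind it; z points along the fingers, y is the direction in which the jaws open and shut (so a half turn about z gives the same grasp; the last joint's range is limited). The gripper opens to 85 mm and grips with 20 to 120 N. Pads are 22 mm wide; open, the fingers measure 114 mm over their backs; the gripper's body (76 mm by 85 mm) begins 54 mm behind the grasp point. The pads swing forward as they close: fully open they stand 13 mm farther back than shut.
Start: joints at [-51.876, 14.616, 6.199, 0, -81.583, -16.306], TCP at [0.204, -0.511, 0.192] pointing down, gripper open.
Joint ranges: [-168.99, 168.99], [-69.2, 112.95], [-62.41, 85.93], [-164.36, 98.24], [-168.68, -3.75], [-174.98, 174.98]. Speed limits (degrees/s): [147.25, 147.25, 180, 180, 180, 180].

INTERFACE

Orientations are given as [roll, pitch, yaw] about the fixed x, y, z axes, in that order (R = Rz(yaw) Ry(pitch) Rx(roll)).
In Python, from plant import robot, vision, ticket gives the robot as it stands.
- The arm moves only by the shell command python3 -m creep 'ROWS' [FORCE]. ROWS is JSON, a list of rows, each an object of numbers: "jaw": the gripper's target within -1 to 1 (fully open at 1, half-way at 0, shut at -1); "x", "y", "z": the shift along the tool's x, y, z scaled (see below); "yaw": the turn about the tool's z scaled (see below). A call has exactly 5 rows; each row is the pose to reach, as a shift and turn from the pose commanded when the call began, along the tool's axes at that moment; what a row does not reach only later rows make up. The controller multiplies each number of a shift by 0.12 m and each number of a turn by 45 degrees. A row lasts 1/12 s, in which the tool goes at most 41.7 mm and 7.16 degrees, less where a joint would pass 70% of its speed; a pose out of reach is approached as far as the arm can. A call with a number of a shift or a turn outside -1 to 1 is refused whole. A call with a gripper value outside its range is refused whole. The fingers move at their own pace and stop on an object; FORCE is the grip in N (left out, the last holds). Time passes only in rows, so rows that repeat a pose let the fingers close, or fill a call up. It gives the time, the measured TCP pose, the force and the opening at its end, in the units of the state.
- robot.get_obs(): the state, without advancing time (a new reading comes with each control period).
- vision.snapshot(name): name is "side" or "top" or "wrist"; returns the picture (400x640x3 uint8, red, green, blue); there is no depth.
- vision.camera_params(name): a dict with "vfov" (degrees; the focal length in pixels is half the picture's height over the tangent of half this angle, whatever the lens; pixels are square), "cx", "cy" (the principal point, pixels), "eye" and "rotation" of the camera in the world. Camera axes: x right, y up, looking along -z (the intrinsics and any distortion apply to the point x, -y, -z); pixel columns grow to the right and rows downward; lengths in m; the calibration is good to about 2 mm. A picture is of the moment at which its call begins: read the wrist's pose just before it. camera_params takes no time and is no camera call; for the wrist camera it gives the pose at the moment of the call.
- ticket.sign_off(): hands the job in, once; it reports no verdict.
The state is a dict: "time": time; "qpos": joint angles; "joint_velocities": joint speeds; "joint_efforts": joint torques, N m; "ee_pos": TCP position; "tcp_rot": TCP orientation; "force": force on the tool from outside, world axes, zero at the start; "ft_torque": the same for the moment, N m; "opening": opening from 0.0 (shut) to 1.0 (fully open).
Only numpy, scipy, OpenCV 4.12 (cv2) and the standard library are available. Lean on these libraries where they do the work, as an engineer would, in place of code of your own. Each camera call takes 0.05 s, during which the arm holds its last target.

TASK

Finish loading this wall pass-through kit, tallest part last: lay the short threaded nipple centred in the pair of V rests in the tray's open small-parts bay, beside the two lock nuts. Then close that bay: lift the cover by its bar off its seat over the other bay, slide it along its channels over the partition, and let it down fully home over the small parts. Finally stand the length of pipe upright in the middle stall of the bay that the cover has cleared, and leave everything released.

Things in the scene. Friction and masses are not known exactly. Their poses are not given: they have to be found in the camera images.
- tray: Fixed grey steel kit tray, 153 x 284 x 60 mm plus an end handle 22 mm out at each end. Origin: centre of its underside, z up; its length is y. Inner floor 3 mm up. A partition (6 mm thick, top 45 mm up) at y=0 parts the small-parts bay (+y side) from the tall-parts bay (-y side), each 135 mm long. Walls 4 mm thick, 60 mm high; opening 127 mm wide in x. No part of it is higher.
- tray_rest (a point): Centre of the nipple when it rests centred in the two V rests: tray x 0, y 46 mm, 21 mm above the bench; axes as the tray's. Two V-notched steel rests, 19 mm high, 4 mm thick, stand 23 mm either side of it in y and hold the nipple with its length along tray y, its underside 4 mm off the floor. Fingers go down between the rests, beside the nipple; the floor there is free over the bay's 127 mm in x. Lock nuts lie beyond y 91 mm.
- tray_closed (a point): Middle of the cover's bar when the cover is fully home over the small-parts bay: tray x 0, y 70.5 mm, 70 mm above the bench; axes as the tray's. Parked over the other bay, the bar is near y -70.5 mm at the same height. The cover's seat is a ledge along each long wall, 40 mm up; inward lips at 57 to 60 mm are the tops of its channels.
- tray_stall (a point): Centre of the floor of the pipe's stall, in the middle of the tall-parts bay: tray x 0, y -70.5 mm, 3 mm above the bench; axes as the tray's. It is the middle cell of crossed sheet dividers, 46 x 46 mm inside, divider tops 34 mm above the bench. The parked cover shuts it off at the start.
- cover_bar (a point): Middle of the cover's black bar: 84 mm along x, 12 thick in y, 12 high, centre 26 mm above the plate. Bare steel plate 140 (x) x 129 x 4 mm, loose, 0.2 kg, axes as the tray's; play in its seat 2.5 mm each way in x, 3 in y. The partition stands 5 mm above the seat, the lips allow 13 mm of lift: lift about 9 mm, slide to +y. The end wall stops it 3 mm past tray_closed; it can be let down there.
- nipple_mid (a point): Centre of the loose grey threaded steel nipple, a short pipe piece 70 mm long and 27 mm in diameter, lying on the bench at the start; its length is its own y axis. About 0.12 kg.
- pipe_mid (a point): Centre of the loose dull-red primed length of pipe, 140 mm long and 34 mm in diameter, standing on its end on the bench at the start (centre 70 mm up); its length is its own y axis, upright. About 0.26 kg.
- nut_1: Steel lock nut, 41 x 47 x 18 mm, lying flat in the stall at the +y end of the small-parts bay, near tray x -33, y 115 mm; origin at the centre of its underside. Already in place, to stay there.
- nut_2: The second, equal lock nut, in the same stall near tray x +33, y 115 mm. Already in place, to stay there.
Not all that is in view belongs to the job. Leave any black or pink look-alike of the part that bears nipple_mid alone.

How it is judged:
By the outcome, as a careful person would: the job done as asked, in the order asked, and still so for the second after the job is handed in, with the robot touching nothing.
It also fails if it takes over 62 s, if anything falls off the work surface, if the arm or the gripper's body presses on something with over 40 N, if the wrist force passes 120 N, or if a joint passes its speed limit or range.

## Working session

There is one attempt and no reset: what is moved stays moved. The work goes in short steps, Python scripts to look and compute and a shell command to move; the robot and the scene stay as the last step left them, time stands still between calls to the robot, and variables do not carry over. Pictures are saved under pics/ and viewed, and the job is handed in when it is done.

```bash
ls; mkdir -p pics; python3 - <<'E'
from plant import robot, vision
import cv2
o=robot.get_obs(); print(o)
for n in ["side","top","wrist"]:
    p=vision.camera_params(n); print(n,p)
    im=vision.snapshot(n); cv2.imwrite(f"pics/{n}0.png",im[:,:,::-1])
E
```

```text
pics
{'time': 0.0, 'qpos': array([-5.18764655e+01,  1.46549521e+01,  6.13059001e+00, -2.87569006e-02,
       -8.15835097e+01, -1.63065363e+01]), 'joint_velocities': array([-0.000209  ,  0.02808754, -0.01664961,  0.10063341, -0.01093205,
        0.03294218]), 'joint_efforts': array([ 9.56852418e-04, -3.86621761e+01,  2.37934363e+01,  5.36474437e+00,
       -6.11475509e-03, -1.39968336e-06]), 'ee_pos': array([ 0.20425214, -0.51004721,  0.19147362]), 'tcp_rot': array([ 1.79888481e+02, -2.99291185e-03, -1.58187235e+02]), 'force': array([-0.15849739, -0.32355932, -0.56548003]), 'ft_torque': array([ 0.00796809,  0.00416388, -0.0458903 ]), 'opening': 0.9982746435601312}
side {'vfov': 55.25981205630086, 'cx': 319.9433957639108, 'cy': 195.79985055196934, 'eye': array([0.12393008, 0.53117558, 0.67078767]), 'rotation': array([  48.85094377,   -0.29621425, -145.3906095 ])}
top {'vfov': 45.44407544224861, 'cx': 321.8544469128597, 'cy': 207.4036135076645, 'eye': array([ 0.45076603, -0.02371623,  1.24573313]), 'rotation': array([  3.24056699,   0.55666465, -90.98809584])}
wrist {'vfov': 60.14888952891031, 'cx': 319.06740660163285, 'cy': 196.67920844825585, 'eye': array([ 0.12613062, -0.54173527,  0.37319037]), 'rotation': array([-1.89424994e+01, -8.25069096e-02,  1.11837472e+02])}
```

View pics/side0.png

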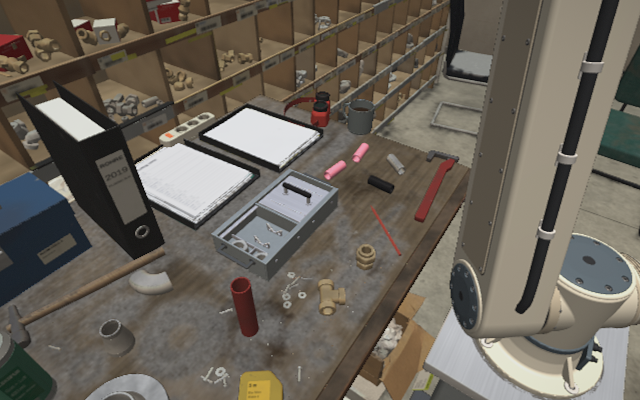

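View pics/top0.png

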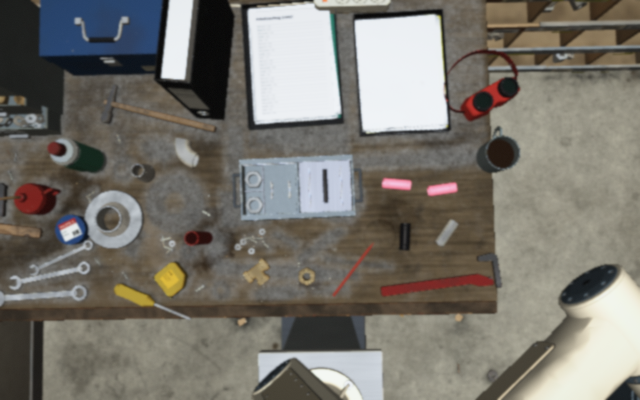

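View pics/wrist0.png

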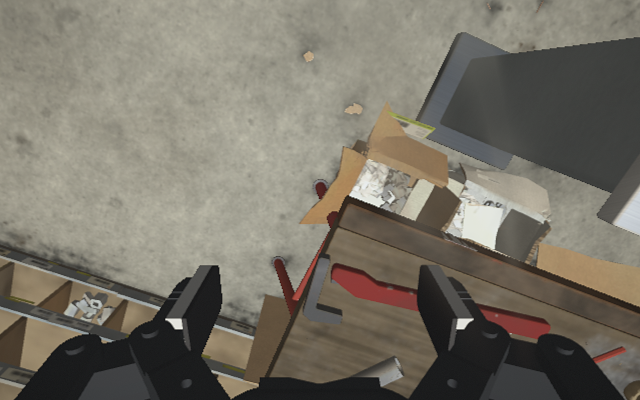

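The wrist view shows the grey piece at its bottom edge, about (385,372). Nipple candidates in the top view are grey (447,233), black (404,236), and pink (397,184) and (442,188). The job calls for the grey one. The red pipe candidate is at (198,238). Next I'll check both in close crops.

```bash
cat > h.py <<'E'
import numpy as np, cv2
from scipy.spatial.transform import Rotation as R
from scipy.optimize import least_squares
from plant import robot, vision
def cam(n):
    p=vision.camera_params(n); 
    return dict(f=200/np.tan(np.radians(p['vfov'])/2),c=np.array([p['cx'],p['cy']]),e=np.array(p['eye']),R=R.from_euler('xyz',p['rotation'],degrees=True).as_matrix())
def proj(c,P):
    q=(np.atleast_2d(P)-c['e'])@c['R']
    return c['c']+c['f']*np.c_[q[:,0],-q[:,1]]/(-q[:,2:3])
def ray(c,u):
    d=(np.array(u)-c['c'])/c['f']; v=c['R']@np.array([d[0],-d[1],-1]); return v/np.linalg.norm(v)
def onz(c,u,z):
    v=ray(c,u); return c['e']+v*(z-c['e'][2])/v[2]
def tri(obs):  # [(cam,uv),...]
    A=[];b=[]
    for c,u in obs:
        v=ray(c,u);M=np.eye(3)-np.outer(v,v);A.append(M);b.append(M@c['e'])
    A=np.vstack(A);b=np.hstack(b);X=np.linalg.lstsq(A,b,rcond=None)[0]
    return X,[np.linalg.norm(proj(c,X)[0]-u) for c,u in obs]
def crop(im,x0,y0,w,h,s,fn):
    cv2.imwrite(fn,cv2.resize(im[y0:y0+h,x0:x0+w,::-1],None,fx=s,fy=s,interpolation=cv2.INTER_CUBIC))
E
python3 - <<'E'
import cv2
from h import *
t=cv2.imread('pics/top0.png')[:,:,::-1];s=cv2.imread('pics/side0.png')[:,:,::-1]
crop(t,230,145,130,85,6,'pics/t_tray.png');crop(t,380,170,100,90,6,'pics/t_nip.png');crop(t,170,215,60,45,8,'pics/t_pipe.png')
crop(s,205,165,145,115,5,'pics/s_tray.png');crop(s,320,135,130,80,6,'pics/s_nip.png');crop(s,215,265,60,80,7,'pics/s_pipe.png')
E
```

```text
(no output)
```

View pics/t_tray.png

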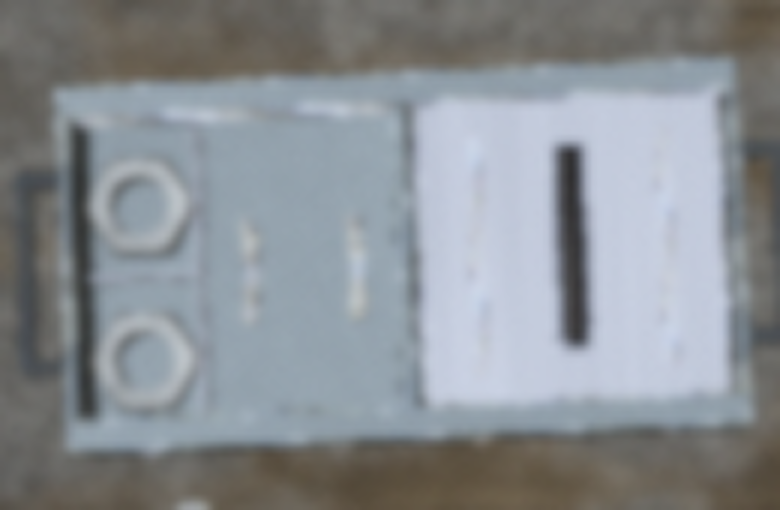

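View pics/s_tray.png

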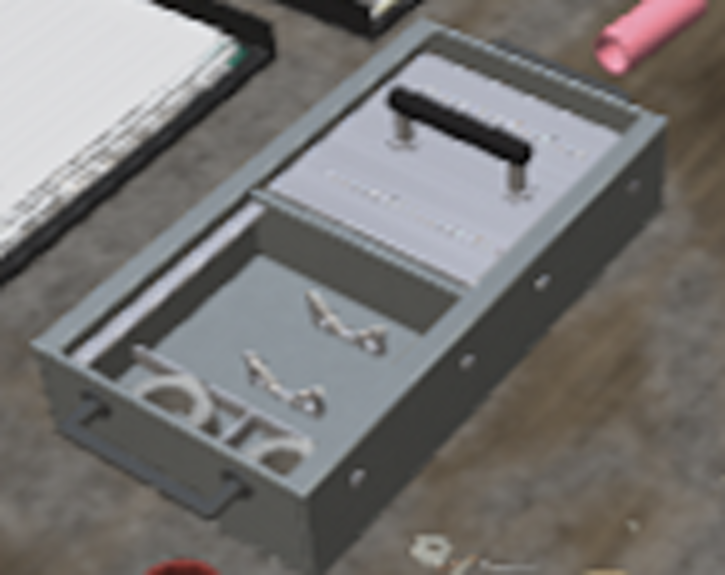

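View pics/t_nip.png

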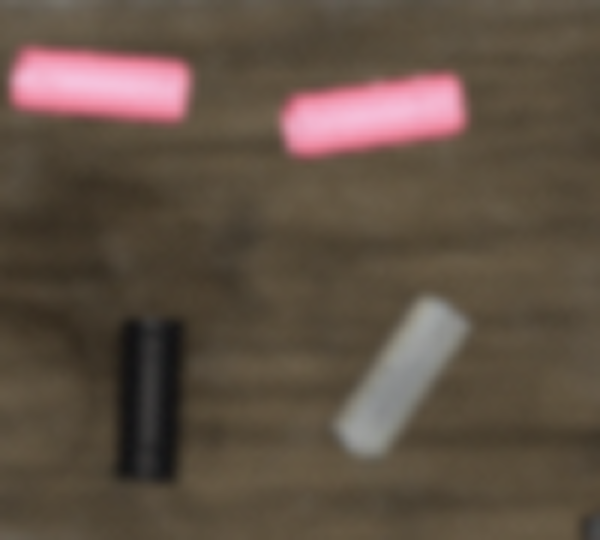

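View pics/s_nip.png

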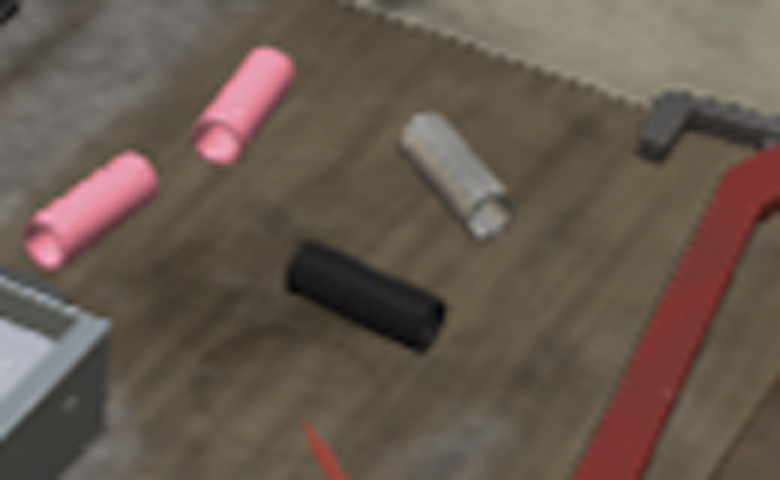

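View pics/t_pipe.png

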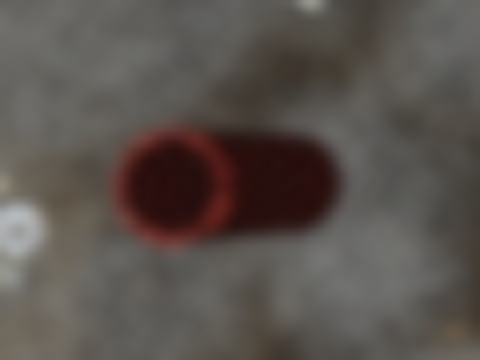

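View pics/s_pipe.png

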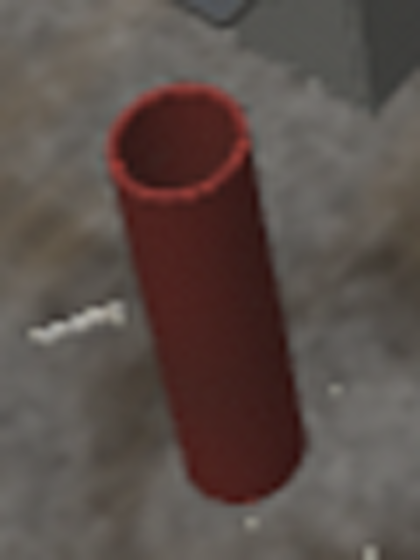

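The crops show the plain grey nipple at top (447,233) / side (396,164), with the black and pink copies clearly separate. The cover is parked over the -y bay. The red pipe stands upright at top (192,238). Next: triangulate from the two views.

```bash
cat >> h.py <<'E'
def uc(u,x0,y0,s): return (np.array(u,float)+.5)/s-.5+np.array([x0,y0])
def fit_tray(obs, x0=None, z=None):
    """obs: (cam, tray xyz, uv); solve tx,ty,yaw(,z)"""
    def f(p):
        r=[]
        M=R.from_euler('z',p[2]).as_matrix()
        for c,P,u in obs: r+=list(proj(c,M@np.array(P)+[p[0],p[1],p[3] if len(p)>3 else 0])[0]-u)
        return r
    s=least_squares(f,x0,loss='soft_l1')
    return s.x,np.array(f(s.x)).reshape(-1,2)
E
python3 - <<'E'
from h import *
T=cam('top');S=cam('side')
ct=[(55,90),(733,60),(752,420),(68,450)];cs=[(35,345),(430,22),(665,120),(305,497)]
C=[(.0765,.142,.06),(.0765,-.142,.06),(-.0765,-.142,.06),(-.0765,.142,.06)]
obs=[]
for a,b,P in zip(ct,cs,C):
    ua=uc(a,230,145,6);ub=uc(b,205,165,5);print(tri([(T,ua),(S,ub)]))
    obs+=[(T,P,ua),(S,P,ub)]
x,r=fit_tray(obs,[.5,0,0,0]);print(x,np.degrees(x[2]));print(r.round(1))
print('bar',[tri([(T,uc(a,230,145,6)),(S,uc(b,205,165,5))])[0] for a,b in [((568,147),(398,98)),((576,345),(524,152))]])
for nm,a,b in [('nip',(402,378),(455,172))]:
    print(nm,tri([(T,uc(a,380,170,6)),(S,uc(b,320,135,6))]))
for a in [(450,312),(355,442)]: print(onz(T,uc(a,380,170,6),.0135))
for a in [(425,130),(487,215)]: print(onz(S,uc(a,320,135,6),.0135))
print('pipe top',tri([(T,uc((178,187),170,215,8)),(S,uc((180,142),215,265,7))]))
p=np.array(tri([(T,uc((178,187),170,215,8)),(S,uc((180,142),215,265,7))])[0])
print(uc((180,142),215,265,7))
E
```

```text
(array([0.64140331, 0.19240947, 0.05974294]), [np.float64(0.22262960536578147), np.float64(0.2607318161679782)])
(array([ 0.647575  , -0.09192667,  0.05700347]), [np.float64(0.95489505377254), np.float64(0.9040399118713588)])
(array([ 0.49887744, -0.09522345,  0.05821657]), [np.float64(0.01237821905762275), np.float64(0.012353980367367123)])
(array([0.49087521, 0.18831587, 0.05856611]), [np.float64(0.25971582875004584), np.float64(0.3216769636241278)])
[ 0.57007687  0.04841683  0.02509197 -0.00193349] 1.4376640553806834
[[ 0.3 -0.4]
 [-0.6  0.2]
 [ 0.4 -0.3]
 [-1.7 -0.7]
 [ 0.1  0.7]
 [ 0.6  0.3]
 [ 0.1  0.5]
 [-0.   0.4]]
bar [array([ 0.61135394, -0.0219156 ,  0.06893962]), array([ 0.53125041, -0.02224742,  0.07291053])]
nip (array([ 0.45007622, -0.3322218 ,  0.01434548]), [np.float64(0.06310903673141557), np.float64(0.05621733034658567)])
[ 0.47811792 -0.35379575  0.0135    ]
[ 0.42323104 -0.31143033  0.0135    ]
[ 0.47816088 -0.35669816  0.0135    ]
[ 0.42270251 -0.31103443  0.0135    ]
pipe top (array([0.44850263, 0.28954921, 0.13736526]), [np.float64(0.2526607205464494), np.float64(0.3542992398380653)])
[240.28571429 284.85714286]
```

```bash
cat > go.py <<'E'
# usage: go.py x y z jawheading  -> prints needed shift in tool units (move only typed by me)
import sys; from h import *
o=robot.get_obs(); t=np.array([float(v) for v in sys.argv[1:4]])
M=R.from_euler('xyz',o['tcp_rot'],degrees=True).as_matrix()
d=M.T@(t-o['ee_pos'])/.12
h=np.degrees(np.arctan2(M[1,1],M[0,1]))
print('t %.2f pos %s rot %s q6 %.1f q1 %.1f jawhead %.2f open %.3f F %s'%(o['time'],o['ee_pos'].round(4),o['tcp_rot'].round(2),o['qpos'][5],o['qpos'][0],h,o['opening'],o['force'].round(1)))
print('x %.3f y %.3f z %.3f'%tuple(d), 'yaw', *(['%.3f'%(-((float(sys.argv[4])-h+90)%180-90)/45)] if len(sys.argv)>4 else []))
E
python3 go.py .45 -.332 .19 51.6
```

```text
t 0.15 pos [ 0.2043 -0.5102  0.1917] rot [ 179.91   -0.   -158.19] q6 -16.3 q1 -51.9 jawhead 111.81 open 1.002 F [ 0.   0.5 -0.2]
x -2.453 y 0.618 z 0.015 yaw 1.338
```

```bash
python3 -m creep '[{"jaw":1,"x":-0.35,"y":0.1,"z":0,"yaw":0.15},{"jaw":1,"x":-0.6,"y":0.2,"z":0,"yaw":0.3},{"jaw":1,"x":-0.9,"y":0.25,"z":0,"yaw":0.45},{"jaw":1,"x":-1,"y":0.25,"z":0,"yaw":0.6},{"jaw":1,"x":-1,"y":0.25,"z":0,"yaw":0.75}]' 40; python3 go.py .45 -.332 .19 51.6
```

```text
time: 0.57
ee_pos: [0.3072, -0.4363, 0.1919]
tcp_rot: [179.9, 0.0, 167.9]
force: [-0.4, -1.1, -0.3]
opening: 0.997
t 0.57 pos [ 0.3072 -0.4363  0.1919] rot [179.95   0.   167.91] q6 -64.0 q1 -38.1 jawhead 77.91 open 0.997 F [-0.4 -1.1 -0.3]
x -0.981 y 1.099 z 0.017 yaw 0.585
```

```bash
python3 -m creep '[{"jaw":1,"x":-0.25,"y":0.25,"z":0,"yaw":0.15},{"jaw":1,"x":-0.5,"y":0.5,"z":0,"yaw":0.3},{"jaw":1,"x":-0.75,"y":0.75,"z":0,"yaw":0.45},{"jaw":1,"x":-0.98,"y":1,"z":0,"yaw":0.58},{"jaw":1,"x":-0.98,"y":1,"z":0,"yaw":0.58}]' 40; python3 go.py .45 -.332 .10 51.6; python3 - <<'E'
from h import *
c=cam('wrist');print(proj(c,[[.45,-.332,.0135]]))
im=vision.snapshot('wrist');cv2.imwrite('pics/w1.png',im[:,:,::-1])
E
```

```text
time: 0.98
ee_pos: [0.4482, -0.3417, 0.1913]
tcp_rot: [179.9, -0.1, 141.8]
force: [-0.1, -0.0, -0.1]
opening: 1.004
t 0.98 pos [ 0.4482 -0.3417  0.1913] rot [ 1.7994e+02 -6.0000e-02  1.4176e+02] q6 -106.7 q1 -21.5 jawhead 51.76 open 1.004 F [-0.1 -0.  -0.1]
x 0.037 y 0.072 z 0.761 yaw 0.003
[[327.65136451 157.53290853]]
```

View pics/w1.png

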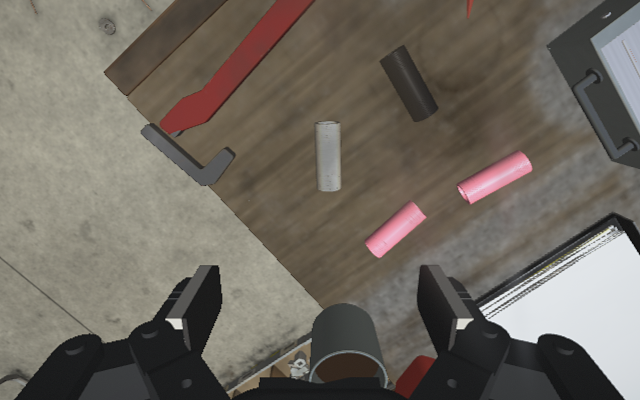

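The nipple sits at (328,157) in the wrist view, within 1 px of the prediction (327.7,157.5). Its axis lies along the tool's x, so I'm descending.

```bash
python3 -m creep '[{"jaw":0.6,"x":0.037,"y":0.072,"z":0.2,"yaw":0},{"jaw":0.5,"x":0.037,"y":0.072,"z":0.5,"yaw":0},{"jaw":0.3,"x":0.037,"y":0.072,"z":0.8,"yaw":0},{"jaw":0.3,"x":0.037,"y":0.072,"z":1,"yaw":0},{"jaw":0.3,"x":0.037,"y":0.072,"z":1,"yaw":0}]' 40; python3 go.py .45 -.332 .004 51.6
```

```text
time: 1.45
ee_pos: [0.4421, -0.3334, 0.0666]
tcp_rot: [-179.9, -0.7, 141.9]
force: [-0.3, 0.5, -0.0]
opening: 0.65
t 1.45 pos [ 0.4421 -0.3334  0.0666] rot [-179.92   -0.65  141.95] q6 -107.1 q1 -20.9 jawhead 51.95 open 0.650 F [-0.3  0.5 -0. ]
x -0.051 y 0.050 z 0.521 yaw 0.008
```

```bash
python3 -m creep '[{"jaw":0.3,"x":-0.02,"y":0.03,"z":0.1,"yaw":0},{"jaw":0.3,"x":-0.02,"y":0.03,"z":0.2,"yaw":0},{"jaw":0.3,"x":-0.02,"y":0.03,"z":0.3,"yaw":0},{"jaw":0.3,"x":-0.02,"y":0.03,"z":0.35,"yaw":0},{"jaw":0.3,"x":-0.02,"y":0.03,"z":0.35,"yaw":0}]' 40; python3 go.py .45 -.332 .004 51.6
```

```text
time: 1.87
ee_pos: [0.45, -0.3343, 0.0303]
tcp_rot: [-180.0, -0.1, 142.0]
force: [-0.5, -0.5, -0.7]
opening: 0.652
t 1.87 pos [ 0.45   -0.3343  0.0303] rot [-1.7998e+02 -6.0000e-02  1.4197e+02] q6 -107.4 q1 -20.6 jawhead 51.97 open 0.652 F [-0.5 -0.5 -0.7]
x 0.012 y 0.015 z 0.219 yaw 0.008
```

```bash
python3 -m creep '[{"jaw":0.3,"x":0.01,"y":0.015,"z":0.1,"yaw":0},{"jaw":0.3,"x":0.01,"y":0.015,"z":0.21,"yaw":0},{"jaw":0.3,"x":0.01,"y":0.015,"z":0.21,"yaw":0},{"jaw":-0.2,"x":0.01,"y":0.015,"z":0.21,"yaw":0},{"jaw":-1,"x":0.01,"y":0.015,"z":0.21,"yaw":0}]' 40;python3 -m creep '[{"jaw":-1},{"jaw":-1},{"jaw":-1},{"jaw":-1},{"jaw":-1}]' 40; python3 go.py .45 -.332 .11 51.6
```

```text
time: 2.28
ee_pos: [0.4514, -0.3327, 0.0067]
tcp_rot: [180.0, 0.1, 142.0]
force: [0.6, -0.1, -0.6]
opening: 0.376
t 2.28 pos [ 0.4514 -0.3327  0.0067] rot [1.8000e+02 1.2000e-01 1.4199e+02] q6 -107.7 q1 -20.4 jawhead 51.99 open 0.376 F [ 0.6 -0.1 -0.6]
x 0.011 y -0.003 z -0.861 yaw 0.009invalid input
```

```bash
python3 -m creep '[{"jaw":-1,"x":0,"y":0,"z":0.02,"yaw":0},{"jaw":-1,"x":0,"y":0,"z":0.02,"yaw":0},{"jaw":-1,"x":0,"y":0,"z":0.02,"yaw":0},{"jaw":-1,"x":0,"y":0,"z":0.02,"yaw":0},{"jaw":-1,"x":0,"y":0,"z":0.02,"yaw":0}]' 40; python3 go.py .45 -.332 .13 51.6
```

```text
time: 2.7
ee_pos: [0.4508, -0.3321, 0.003]
tcp_rot: [180.0, 0.0, 142.0]
force: [0.5, 0.1, -0.4]
opening: 0.002
t 2.70 pos [ 0.4508 -0.3321  0.003 ] rot [1.8000e+02 2.0000e-02 1.4197e+02] q6 -107.7 q1 -20.4 jawhead 51.97 open 0.002 F [ 0.5  0.1 -0.4]
x 0.005 y -0.003 z -1.058 yaw 0.008
```

```bash
python3 - <<'E'
from h import *
print(robot.get_obs()['opening'])
im=vision.snapshot('wrist');cv2.imwrite('pics/w2.png',im[:,:,::-1])
im=vision.snapshot('side');crop(im,320,100,160,120,4,'pics/s2.png')
E
```

```text
0.00168463800590484
```

View pics/w2.png

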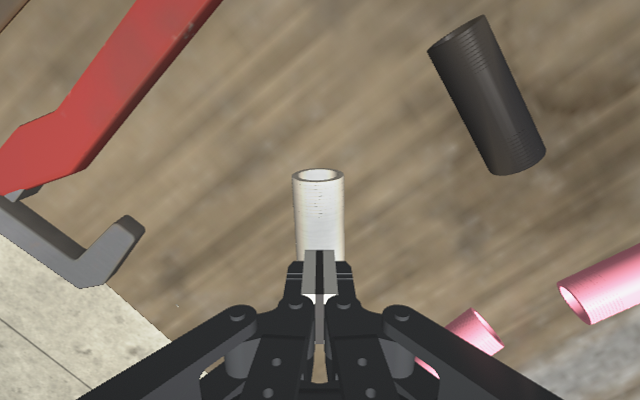

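View pics/s2.png

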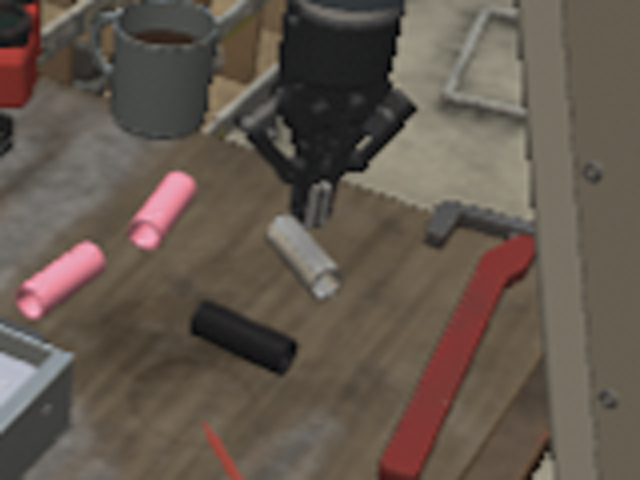

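```bash
python3 - <<'E'
from h import *
o=robot.get_obs();M=R.from_euler('xyz',o['tcp_rot'],degrees=True).as_matrix()
c=cam('wrist')
print('eye in tool',M.T@(c['e']-o['ee_pos']),R.from_matrix(M.T@c['R']).as_euler('xyz',degrees=True))
a=R.from_euler('xyz',[179.888,0,-158.187],degrees=True).as_matrix()
print('t0',a.T@(np.array([ 0.12613062, -0.54173527,  0.37319037])-[ 0.20425214, -0.51004721,  0.19147362]))
print(o['ee_pos'],proj(c,[o['ee_pos'],[.45,-.332,.0135]]))
S=cam('side');print(proj(S,[o['ee_pos'],[.45,-.332,.0135]]))
print(onz(S,(399.5,156),.003),onz(c,(320,258),.003),onz(c,(318,215),.0135))
E
```

```text
eye in tool [ 0.08399829 -0.0005781  -0.18156511] [1.61052719e+02 1.90370169e-03 8.99755454e+01]
t0 [ 8.43027412e-02 -3.57523768e-05 -1.81717167e-01]
[ 0.45073881 -0.33201947  0.00291169] [[319.9980215  232.24619689]
 [319.24560334 239.43427159]]
[[394.59450525 166.37541333]
 [395.31084641 163.53119143]]
[ 0.461901   -0.38783572  0.003     ] [ 0.46387583 -0.342266    0.003     ] [ 0.43825509 -0.32366747  0.0135    ]
```

```bash
python3 - <<'E'
from h import *
S=cam('side');c=cam('wrist');o=robot.get_obs();p=o['ee_pos'];print(p,o['force'],o['joint_efforts'].round(1))
for z in [.003,.02,.03,.04,.05]:
  P=[p[0],p[1],z];print(z,proj(S,P),proj(c,P))
d=np.array([.785,-.62,0])
for k in (-.035,.035): 
  q=np.array([.45,-.332,.0135])+d*k;print(k,proj(c,q+[0,0,.0135]),proj(c,q-[0,0,.0135]))
im=vision.snapshot('side');crop(im,360,120,80,70,9,'pics/s3.png')
im=vision.snapshot('wrist');crop(im,240,140,160,140,5,'pics/w3.png')
E
```

```text
[ 0.45073881 -0.33201947  0.00291169] [ 0.10361452  0.18401171 -0.52984836] [ -0.  -43.2  20.    4.5  -0.    0. ]
0.003 [[394.59855234 166.35109251]] [[319.99842357 232.31094219]]
0.02 [[395.38560817 161.62130651]] [[320.08266841 245.8770109 ]]
0.03 [[395.85607929 158.79402593]] [[320.13952263 255.03232684]]
0.04 [[396.33222778 155.93262732]] [[320.20293714 265.24405696]]
0.05 [[396.81415705 153.03648937]] [[320.27411694 276.70624266]]
-0.035 [[319.65230984 185.44966038]] [[319.57014869 171.02769046]]
0.035 [[318.91623291 308.85786781]] [[318.93111944 281.17762124]]
```

View pics/s3.png

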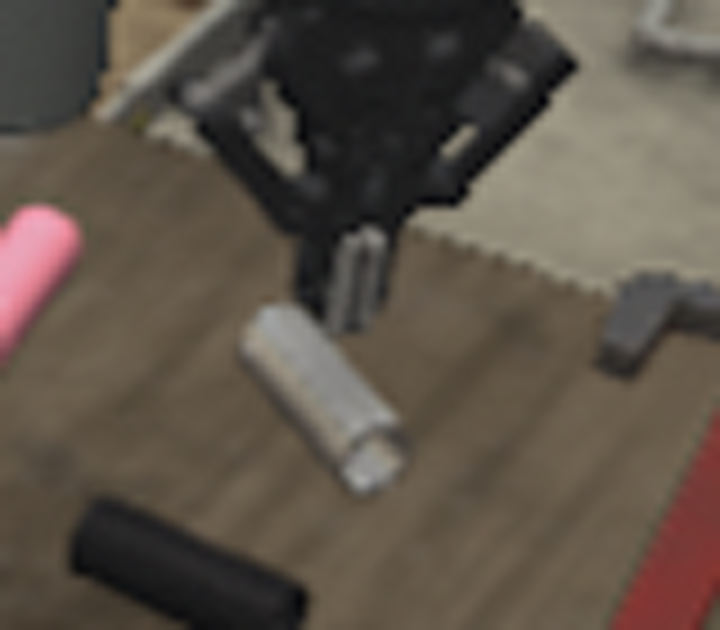

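View pics/w3.png

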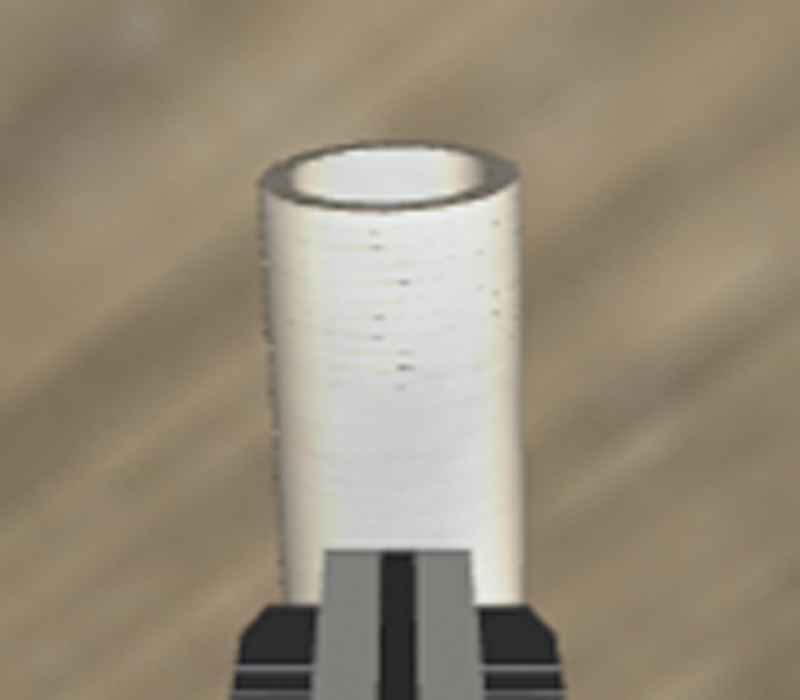

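```bash
python3 - <<'E'
from h import *
S=cam('side');c=cam('wrist')
X,e=tri([(c,(319.5,249.8)),(S,(398,156.5))]);print(X,e)
o=robot.get_obs();M=R.from_euler('xyz',o['tcp_rot'],degrees=True).as_matrix();print(M.T@(X-o['ee_pos']))
print(robot.get_obs()['time'])
E
```

```text
[ 0.44269607 -0.3257533   0.04456694] [np.float64(1.153060585766491), np.float64(0.1843041957007921)]
[ 1.01177267e-02  1.36168674e-06 -4.17604256e-02]
2.9
```

The jaws shut on air. The nipple hasn't moved (still side 395.8,163.7). Triangulating from the wrist pixel (319.5,250) and side pixel (398,156.5) puts the real fingertips at z≈0.0445 when the reported TCP is at 0.003. So the fingers end about 42 mm behind the stated TCP. I'll reopen, go lower in steps, and watch the force and the pictures.

```bash
python3 -m creep '[{"jaw":0.2,"x":0,"y":0,"z":0,"yaw":0},{"jaw":0.2,"x":0,"y":0,"z":0,"yaw":0},{"jaw":0.2,"x":0,"y":0,"z":0,"yaw":0},{"jaw":0.2,"x":0,"y":0,"z":0.08,"yaw":0},{"jaw":0.2,"x":0,"y":0,"z":0.15,"yaw":0}]' 40; python3 go.py .45 -.332 -.037 51.6;python3 - <<'E'
from h import *
im=vision.snapshot('side');crop(im,360,120,80,70,9,'pics/s4.png')
im=vision.snapshot('wrist');cv2.imwrite('pics/w4.png',im[:,:,::-1])
E
```

```text
time: 3.32
ee_pos: [0.4509, -0.332, -0.0157]
tcp_rot: [180.0, 0.0, 142.0]
force: [0.8, 1.6, -0.2]
opening: 0.598
t 3.32 pos [ 0.4509 -0.332  -0.0157] rot [1.7997e+02 4.0000e-02 1.4196e+02] q6 -107.7 q1 -20.4 jawhead 51.96 open 0.598 F [ 0.8  1.6 -0.2]
x 0.006 y -0.005 z 0.177 yaw 0.008
```

View pics/s4.png

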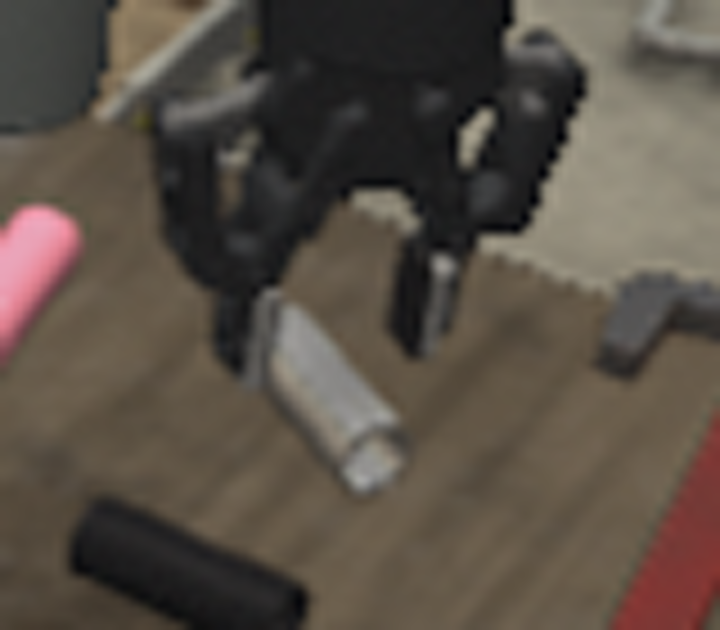

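View pics/w4.png

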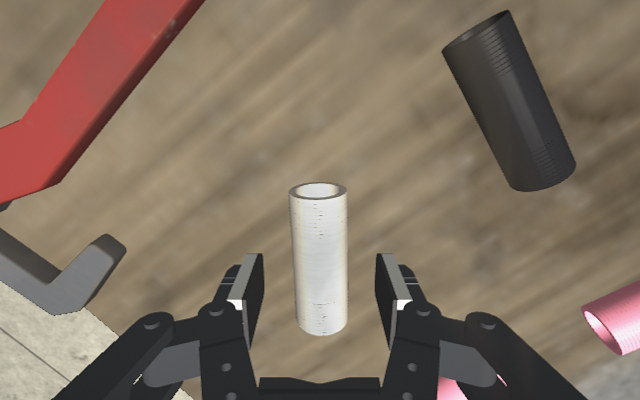

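The pads now straddle the grey nipple: wrist view pads at x 263 and 377, nipple 290–348. The force is about zero even though the reported TCP is below the bench, which confirms the tool offset. I'll lower further and grip.

```bash
python3 -m creep '[{"jaw":0.2,"x":0,"y":0,"z":0.06,"yaw":0},{"jaw":0.2,"x":0,"y":0,"z":0.12,"yaw":0},{"jaw":0.2,"x":0,"y":0,"z":0.16,"yaw":0},{"jaw":0.2,"x":0,"y":0,"z":0.18,"yaw":0},{"jaw":-0.2,"x":0,"y":0,"z":0.18,"yaw":0}]' 40;python3 -m creep '[{"jaw":-1,"x":0,"y":0,"z":0,"yaw":0},{"jaw":-1,"x":0,"y":0,"z":0,"yaw":0},{"jaw":-1,"x":0,"y":0,"z":0,"yaw":0},{"jaw":-1,"x":0,"y":0,"z":0,"yaw":0},{"jaw":-1,"x":0,"y":0,"z":0,"yaw":0}]' 40; python3 go.py .45 -.332 .07 51.6
```

```text
time: 3.83
ee_pos: [0.4501, -0.3318, -0.0377]
tcp_rot: [-180.0, -0.1, 142.0]
force: [0.0, 0.9, -0.0]
opening: 0.474
time: 4.25
ee_pos: [0.4508, -0.332, -0.0366]
tcp_rot: [180.0, 0.0, 142.0]
force: [1.1, 1.1, 0.0]
opening: 0.301
t 4.25 pos [ 0.4508 -0.332  -0.0366] rot [1.7999e+02 2.0000e-02 1.4197e+02] q6 -107.7 q1 -20.4 jawhead 51.97 open 0.301 F [1.1 1.1 0. ]
x 0.005 y -0.004 z -0.889 yaw 0.008
```

Gripped: opening 0.301 ≈ 26 mm, which matches the 27 mm nipple. Lifting, then I'll check.

```bash
python3 -m creep '[{"jaw":-1,"x":0,"y":0,"z":-0.1,"yaw":0},{"jaw":-1,"x":0,"y":0,"z":-0.4,"yaw":0},{"jaw":-1,"x":0,"y":0,"z":-0.7,"yaw":-0.15},{"jaw":-1,"x":0,"y":0,"z":-1,"yaw":-0.3},{"jaw":-1,"x":0,"y":0,"z":-1,"yaw":-0.45}]' 60; python3 go.py .569 .094 .09 1.44;python3 - <<'E'
from h import *
im=vision.snapshot('wrist');cv2.imwrite('pics/w5.png',im[:,:,::-1])
E
```

```text
time: 4.67
ee_pos: [0.4547, -0.3349, 0.0915]
tcp_rot: [-179.8, 0.8, 162.6]
force: [0.2, -1.3, 0.1]
opening: 0.297
t 4.67 pos [ 0.4547 -0.3349  0.0915] rot [-179.77    0.76  162.63] q6 -87.1 q1 -20.4 jawhead 72.62 open 0.297 F [ 0.2 -1.3  0.1]
x 0.159 y 3.695 z -0.004 yaw 1.582
```

View pics/w5.png

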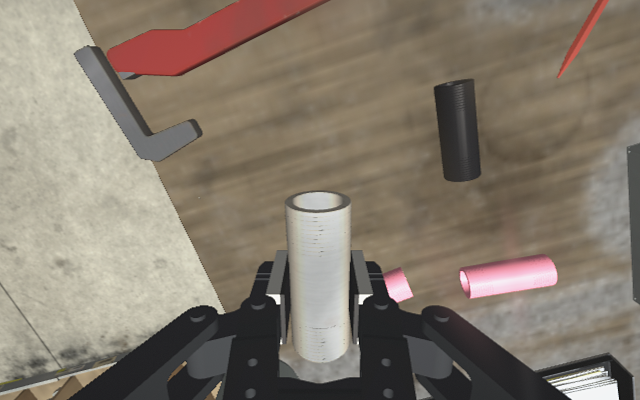

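The nipple is held level and straight between the pads (wrist x 287–350). Next: carry it to the tray.

```bash
python3 -m creep '[{"jaw":-1,"x":0,"y":0.25,"z":0,"yaw":-0.15},{"jaw":-1,"x":0,"y":0.5,"z":0,"yaw":-0.3},{"jaw":-1,"x":0,"y":0.75,"z":0,"yaw":-0.45},{"jaw":-1,"x":0,"y":1,"z":0,"yaw":-0.6},{"jaw":-1,"x":0,"y":1,"z":0,"yaw":-0.78}]' 60; python3 go.py .569 .094 .09 1.44
```

```text
time: 5.13
ee_pos: [0.4878, -0.2136, 0.0822]
tcp_rot: [179.9, -0.0, -163.3]
force: [-0.2, 0.9, -1.3]
opening: 0.294
t 5.13 pos [ 0.4878 -0.2136  0.0822] rot [ 1.7988e+02 -3.0000e-02 -1.6327e+02] q6 -66.4 q1 -6.9 jawhead 106.73 open 0.294 F [-0.2  0.9 -1.3]
x -1.386 y 2.260 z -0.062 yaw -1.660
```

```bash
python3 -m creep '[{"jaw":-1,"x":-0.15,"y":0.25,"z":-0.02,"yaw":-0.15},{"jaw":-1,"x":-0.3,"y":0.5,"z":-0.04,"yaw":-0.3},{"jaw":-1,"x":-0.45,"y":0.75,"z":-0.06,"yaw":-0.45},{"jaw":-1,"x":-0.6,"y":1,"z":-0.06,"yaw":-0.6},{"jaw":-1,"x":-0.6,"y":1,"z":-0.06,"yaw":-0.78}]' 60; python3 go.py .569 .094 .09 1.44
```

```text
time: 5.55
ee_pos: [0.5232, -0.0775, 0.0895]
tcp_rot: [179.9, 0.0, -129.1]
force: [-0.3, -0.7, -0.8]
opening: 0.294
t 5.55 pos [ 0.5232 -0.0775  0.0895] rot [ 1.7992e+02  4.0000e-02 -1.2906e+02] q6 -47.5 q1 8.5 jawhead 140.94 open 0.294 F [-0.3 -0.7 -0.8]
x -1.350 y 0.604 z -0.003 yaw -0.900
```

```bash
python3 -m creep '[{"jaw":-1,"x":-0.25,"y":0.1,"z":0,"yaw":-0.15},{"jaw":-1,"x":-0.5,"y":0.25,"z":0,"yaw":-0.3},{"jaw":-1,"x":-0.7,"y":0.4,"z":0,"yaw":-0.45},{"jaw":-1,"x":-0.85,"y":0.5,"z":0,"yaw":-0.6},{"jaw":-1,"x":-0.85,"y":0.5,"z":0,"yaw":-0.78}]' 60; python3 go.py .569 .094 .09 1.44;python3 - <<'E'
from h import *
im=vision.snapshot('wrist');cv2.imwrite('pics/w6.png',im[:,:,::-1])
E
```

```text
time: 5.97
ee_pos: [0.5406, 0.0381, 0.0891]
tcp_rot: [179.9, 0.0, -94.9]
force: [-0.0, -1.2, -0.8]
opening: 0.292
t 5.97 pos [0.5406 0.0381 0.0891] rot [ 1.799e+02  3.000e-02 -9.494e+01] q6 -25.4 q1 20.5 jawhead 175.06 open 0.292 F [-0.  -1.2 -0.8]
x -0.484 y -0.196 z -0.007 yaw -0.142
```

View pics/w6.png

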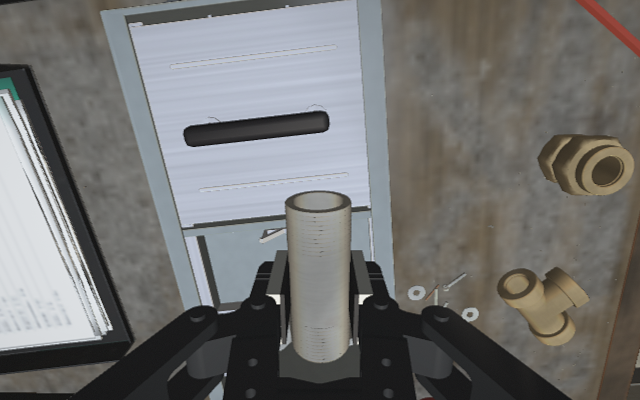

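```bash
python3 - <<'E'
from h import *
im=cv2.imread('pics/w6.png')[:,:,::-1]
crop(im,95,0,320,200,2.4,'pics/w6a.png');crop(im,160,180,250,140,3,'pics/w6b.png')
E
python3 - <<'E'
from h import *
c=cam('wrist')
print(onz(c,(256,129),.07), onz(c,(186,135),.07),onz(c,(328,122),.07))
M=R.from_euler('z',.0251).as_matrix()
for P in [(.0765,-.142,.06),(.0765,.0,.06),(-.0765,0,.06),(-.0765,-.1,.06),(0,-.0705,.07),(.0635,-.003,.045),(-.0635,-.003,.045)]:
    print(P,proj(c,M@np.array(P)+[.5701,.0484,0])[0].round(1))
E
```

```text
[ 0.57151392 -0.02241731  0.07      ] [ 0.61234842 -0.02217765  0.07      ] [ 0.5299213  -0.02312697  0.07      ]
(0.0765, -0.142, 0.06) [98.1  9.7]
(0.0765, 0.0, 0.06) [163.1 244. ]
(-0.0765, 0, 0.06) [389.6 222.3]
(-0.0765, -0.1, 0.06) [383.1  61.1]
(0, -0.0705, 0.07) [255.5 129.6]
(0.0635, -0.003, 0.045) [188.9 229. ]
(-0.0635, -0.003, 0.045) [366.7 211.7]
```

View pics/w6a.png

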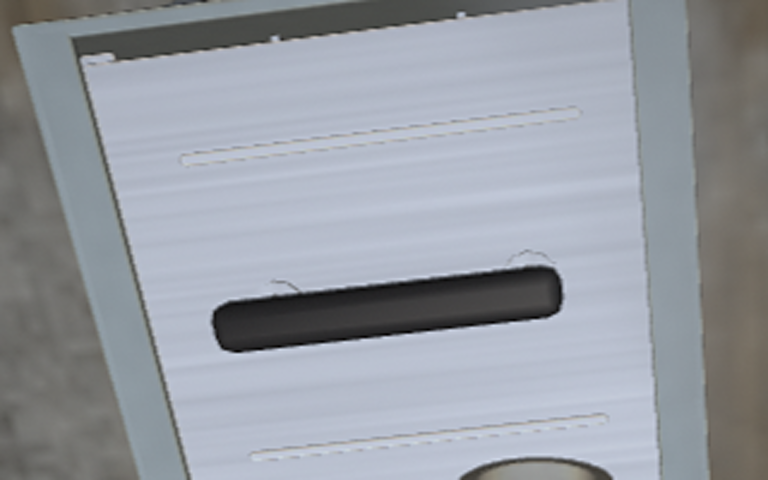

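View pics/w6b.png

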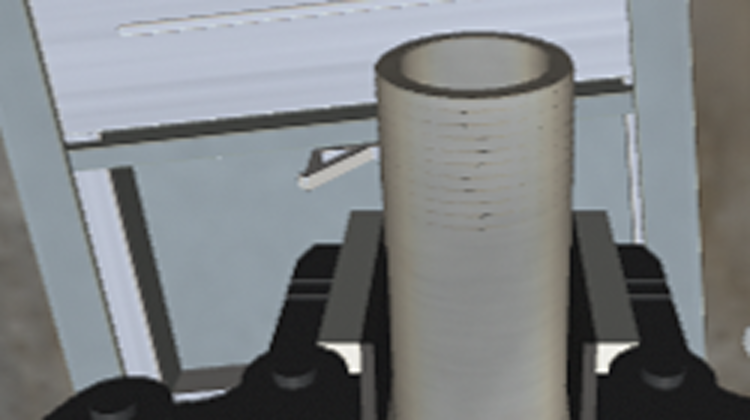

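The bar is measured at (0.571,-0.022) from its wrist-view middle (256,129), and the tray corners match to 1–2 px. Moving over the rests.

```bash
python3 -m creep '[{"jaw":-1,"x":-0.2,"y":-0.1,"z":0,"yaw":-0.14},{"jaw":-1,"x":-0.4,"y":-0.2,"z":0,"yaw":-0.14},{"jaw":-1,"x":-0.485,"y":-0.195,"z":0,"yaw":-0.14},{"jaw":-1,"x":-0.485,"y":-0.195,"z":0.1,"yaw":-0.14},{"jaw":-1,"x":-0.485,"y":-0.195,"z":0.2,"yaw":-0.14}]' 60; python3 go.py .5688 .0944 -.0291 1.44;python3 - <<'E'
from h import *
im=vision.snapshot('wrist');cv2.imwrite('pics/w7.png',im[:,:,::-1])
E
```

```text
time: 6.43
ee_pos: [0.5696, 0.0907, 0.0657]
tcp_rot: [180.0, 0.0, -89.3]
force: [0.5, -0.7, -2.1]
opening: 0.297
t 6.43 pos [0.5696 0.0907 0.0657] rot [ 1.7999e+02  1.0000e-02 -8.9260e+01] q6 -23.8 q1 24.6 jawhead -179.26 open 0.297 F [ 0.5 -0.7 -2.1]
x -0.030 y 0.006 z 0.790 yaw -0.015
```

View pics/w7.png

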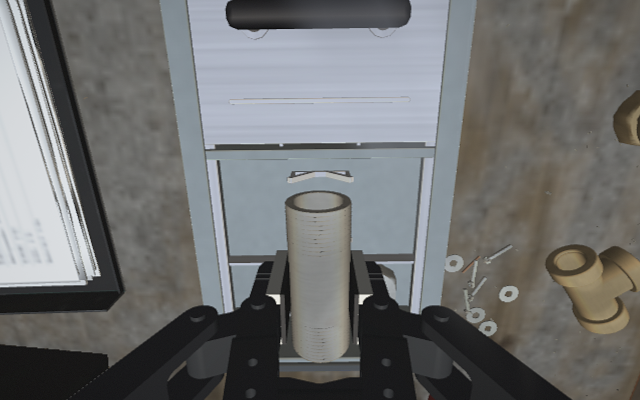

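```bash
python3 - <<'E'
from h import *
c=cam('wrist')
M=R.from_euler('z',.0251).as_matrix()
for P in [(.0135,.023,.022),(-.0135,.023,.022),(0,.023,.012),(.0635,.003,.045),(-.0635,.003,.045),(.0635,-.003,.045),(-.0635,-.003,.045),(.0765,0,.06),(-.0765,0,.06)]:
    print(P,proj(c,M@np.array(P)+[.5701,.0484,0])[0].round(1))
im=cv2.imread('pics/w7.png')[:,:,::-1];crop(im,180,130,280,80,2.8,'pics/w7a.png')
E
```

```text
(0.0135, 0.023, 0.022) [294.8 181.6]
(-0.0135, 0.023, 0.022) [335.2 181.1]
(0, 0.023, 0.012) [315.1 177.3]
(0.0635, 0.003, 0.045) [206.2 161.2]
(-0.0635, 0.003, 0.045) [422.2 158.2]
(0.0635, -0.003, 0.045) [204.9 151.1]
(-0.0635, -0.003, 0.045) [423.1 148.1]
(0.0765, 0, 0.06) [173.2 162.3]
(-0.0765, 0, 0.06) [454.5 158.5]
```

View pics/w7a.png

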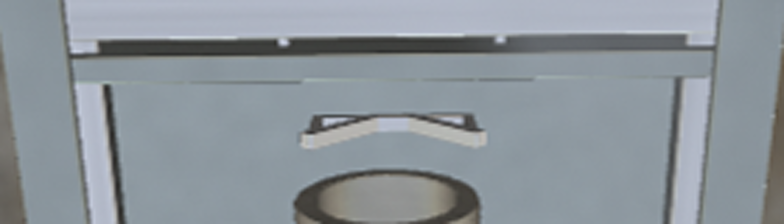

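```bash
cat > chk.py <<'E'
import sys; from h import *
o=robot.get_obs();c=cam('wrist');im=vision.snapshot('wrist').copy();c2=cam('wrist')
print(o['ee_pos'].round(4),o['tcp_rot'].round(2),(c2['e']-c['e']).round(4),o['joint_velocities'].round(1))
cv2.imwrite('pics/%s.png'%sys.argv[1],im[:,:,::-1])
t=[float(v) for v in sys.argv[2:5]] if len(sys.argv)>4 else [.5701,.0484,1.44]
M=R.from_euler('z',t[2],degrees=True).as_matrix()
pj=lambda P: proj(c,M@np.array(P)+[t[0],t[1],0])[0]
for a,b in [((.0765,-.142,.06),(.0765,.142,.06)),((-.0765,-.142,.06),(-.0765,.142,.06)),((.0635,.003,.045),(-.0635,.003,.045)),((.0635,-.142,.06),(.0635,.142,.06)),((-.0635,-.142,.06),(-.0635,.142,.06))]:
    cv2.line(im,tuple(int(v) for v in pj(a).round()),tuple(int(v) for v in pj(b).round()),(255,0,0),1)
cv2.circle(im,tuple(int(v) for v in pj((0,.023,.012)).round()),3,(0,255,0),1)
cv2.imwrite('pics/%s_o.png'%sys.argv[1],im[:,:,::-1])
E
python3 chk.py w8
```

```text
[0.5674 0.09   0.0625] [ 1.7968e+02 -4.0000e-02 -8.9300e+01] [ 0.     -0.0003  0.0011] [-0.5 -0.2 -0.2 -0.6 -4.   0.7]
```

View pics/w8_o.png

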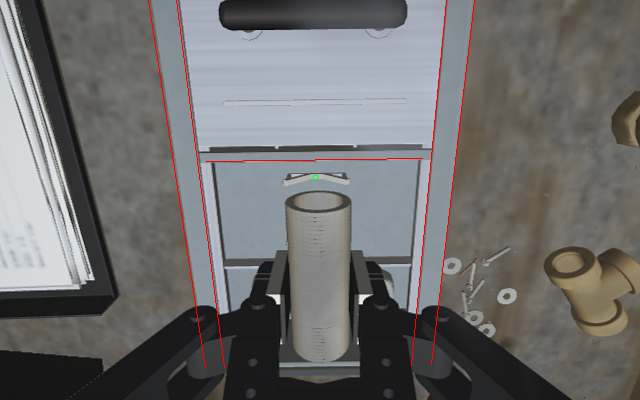

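With the arm settled, the fitted tray overlay (red lines, green rest centre at 316,177) lies on the picture. I'm descending into the rests.

```bash
python3 -m creep '[{"jaw":-1,"x":-0.03,"y":0,"z":0.15,"yaw":-0.015},{"jaw":-1,"x":-0.03,"y":0,"z":0.3,"yaw":-0.015},{"jaw":-1,"x":-0.03,"y":0,"z":0.4,"yaw":-0.015},{"jaw":-1,"x":-0.03,"y":0,"z":0.45,"yaw":-0.015},{"jaw":-1,"x":-0.03,"y":0,"z":0.45,"yaw":-0.015}]' 60; python3 go.py .5686 .0944 -.0291 1.44; python3 chk.py w9
```

```text
time: 6.95
ee_pos: [0.5686, 0.0932, 0.0113]
tcp_rot: [179.8, -0.1, -88.5]
force: [-1.4, 0.6, -1.0]
opening: 0.298
t 6.95 pos [0.5686 0.0932 0.0113] rot [ 1.7984e+02 -6.0000e-02 -8.8460e+01] q6 -23.3 q1 24.8 jawhead -178.46 open 0.298 F [-1.4  0.6 -1. ]
x -0.010 y -0.001 z 0.336 yaw 0.002
[0.5686 0.0932 0.0113] [ 1.7984e+02 -6.0000e-02 -8.8460e+01] [0.0006 0.0002 0.0011] [ 0.1 -1.2  2.   0.6 -1.3  0.5]
```

View pics/w9_o.png

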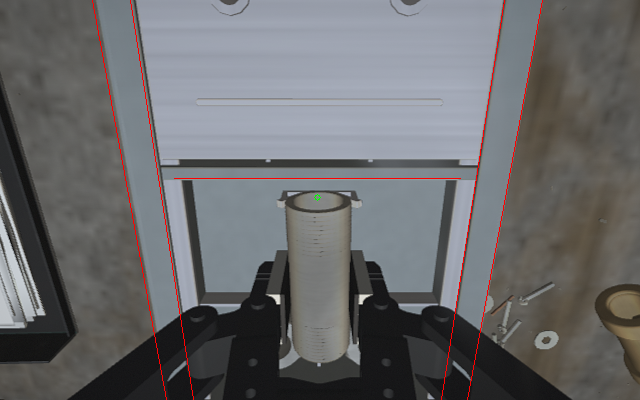

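```bash
python3 -m creep '[{"jaw":-1,"x":-0.01,"y":0,"z":0.1,"yaw":0},{"jaw":-1,"x":-0.01,"y":0,"z":0.2,"yaw":0},{"jaw":-1,"x":-0.01,"y":0,"z":0.27,"yaw":0},{"jaw":-1,"x":-0.01,"y":0,"z":0.31,"yaw":0},{"jaw":-1,"x":-0.01,"y":0,"z":0.32,"yaw":0}]' 60; python3 go.py .5686 .0944 -.0291 1.44; python3 chk.py w10
```

```text
time: 7.42
ee_pos: [0.5695, 0.095, -0.0263]
tcp_rot: [180.0, -0.0, -88.3]
force: [0.2, -0.2, -1.8]
opening: 0.294
t 7.42 pos [ 0.5695  0.095  -0.0263] rot [ 1.7997e+02 -2.0000e-02 -8.8350e+01] q6 -23.3 q1 25.0 jawhead -178.35 open 0.294 F [ 0.2 -0.2 -1.8]
x 0.005 y 0.007 z 0.024 yaw 0.005
[ 0.5695  0.095  -0.0263] [ 1.7997e+02 -2.0000e-02 -8.8350e+01] [0.0001 0.0001 0.0002] [-0.   0.3 -0.1  0.3  1.2  0.1]
```

View pics/w10_o.png

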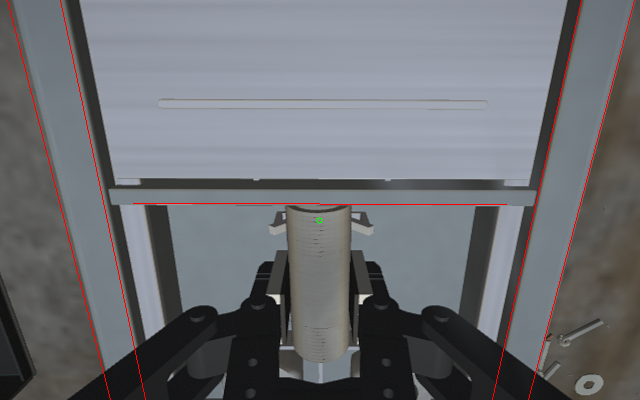

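```bash
python3 -m creep '[{"jaw":-1,"x":0.004,"y":0.006,"z":0.01,"yaw":0},{"jaw":-1,"x":0.004,"y":0.006,"z":0.02,"yaw":0},{"jaw":-1,"x":0.004,"y":0.006,"z":0.025,"yaw":0},{"jaw":-1,"x":0.004,"y":0.006,"z":0.025,"yaw":0},{"jaw":-1,"x":0.004,"y":0.006,"z":0.025,"yaw":0}]' 60; python3 go.py .5686 .0944 -.0291 1.44
```

```text
time: 7.88
ee_pos: [0.5692, 0.0948, -0.0285]
tcp_rot: [-180.0, 0.0, -88.3]
force: [0.1, 0.1, 1.1]
opening: 0.294
t 7.88 pos [ 0.5692  0.0948 -0.0285] rot [-1.7996e+02  1.0000e-02 -8.8310e+01] q6 -23.3 q1 25.0 jawhead -178.31 open 0.294 F [0.1 0.1 1.1]
x 0.003 y 0.005 z 0.005 yaw 0.006
```

Force z went from -1.8 to +1.1 N, so the nipple is touching the rests. Releasing.

```bash
python3 -m creep '[{"jaw":-0.3,"x":0,"y":0,"z":0.005,"yaw":0},{"jaw":-0.2,"x":0,"y":0,"z":0.005,"yaw":0},{"jaw":0,"x":0,"y":0,"z":0.005,"yaw":0},{"jaw":0.1,"x":0,"y":0,"z":0.005,"yaw":0},{"jaw":0.1,"x":0,"y":0,"z":0.005,"yaw":0}]' 60; python3 -m creep '[{"jaw":0.1,"x":0,"y":0,"z":-0.1,"yaw":0},{"jaw":0.1,"x":0,"y":0,"z":-0.3,"yaw":0},{"jaw":0.1,"x":0,"y":0,"z":-0.6,"yaw":0},{"jaw":0.1,"x":0,"y":0,"z":-0.9,"yaw":0},{"jaw":0.1,"x":0,"y":0,"z":-1,"yaw":0}]' 60;python3 chk.py w11
```

```text
time: 8.3
ee_pos: [0.569, 0.0947, -0.0296]
tcp_rot: [-180.0, 0.0, -88.3]
force: [-0.0, 0.2, -0.1]
opening: 0.55
time: 8.72
ee_pos: [0.5719, 0.0951, 0.0964]
tcp_rot: [-179.5, 0.1, -88.3]
force: [1.3, 0.7, 1.5]
opening: 0.548
[0.5719 0.0951 0.0964] [-1.795e+02  7.000e-02 -8.827e+01] [0.0002 0.0001 0.0005] [ -0.   -4.2   9.9  -1.5 -15.1  -0.1]
```

View pics/w11_o.png

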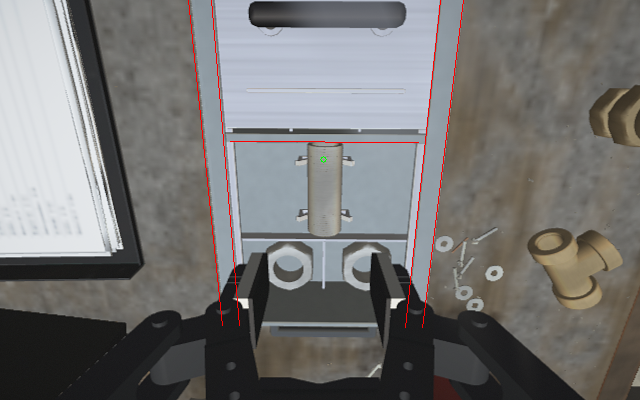

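The nipple lies in both rests between the partition and the nuts, at (324,190), and both nuts are in place. Going to the bar.

```bash
python3 go.py .5713 -.0222 .09 91.4;  python3 -m creep '[{"jaw":0.1,"x":0.2,"y":0,"z":0,"yaw":0.15},{"jaw":0.1,"x":0.4,"y":0,"z":0,"yaw":0.3},{"jaw":0.1,"x":0.6,"y":0,"z":0,"yaw":0.45},{"jaw":0.1,"x":0.8,"y":0,"z":0,"yaw":0.6},{"jaw":0.1,"x":0.97,"y":0,"z":0,"yaw":0.78}]' 60;  python3 -m creep '[{"jaw":0,"x":0,"y":0,"z":0,"yaw":0.15},{"jaw":0,"x":0,"y":0,"z":0,"yaw":0.3},{"jaw":0,"x":0,"y":0,"z":0,"yaw":0.45},{"jaw":0,"x":0,"y":0,"z":0,"yaw":0.6},{"jaw":0,"x":0,"y":0,"z":0,"yaw":0.78}]' 60;python3 go.py .5713 -.0222 .06 91.4
```

```text
t 8.77 pos [0.5724 0.0954 0.0969] rot [-1.7942e+02  1.2000e-01 -8.8270e+01] q6 -23.3 q1 25.0 jawhead -178.28 open 0.548 F [1.1 0.3 1.9]
x 0.979 y 0.039 z 0.055 yaw -1.993
time: 9.18
ee_pos: [0.5721, -0.023, 0.0903]
tcp_rot: [180.0, -0.0, -122.8]
force: [0.3, -0.2, -0.3]
opening: 0.547
time: 9.6
ee_pos: [0.5721, -0.0218, 0.0901]
tcp_rot: [180.0, -0.0, -157.0]
force: [0.4, -0.3, -0.0]
opening: 0.502
t 9.60 pos [ 0.5721 -0.0218  0.0901] rot [ 1.7999e+02 -2.0000e-02 -1.5699e+02] q6 -80.4 q1 13.5 jawhead 113.01 open 0.502 F [ 0.4 -0.3 -0. ]
x 0.008 y -0.001 z 0.251 yaw 0.480
```

```bash
python3 -m creep '[{"jaw":0,"x":0,"y":0,"z":0,"yaw":0.15},{"jaw":0,"x":0,"y":0,"z":0.05,"yaw":0.3},{"jaw":0,"x":0,"y":0,"z":0.1,"yaw":0.48},{"jaw":0,"x":0,"y":0,"z":0.1,"yaw":0.48},{"jaw":0,"x":0,"y":0,"z":0.1,"yaw":0.48}]' 60;python3 go.py .5713 -.0222 .01 91.4; python3 chk.py w12; python3 - <<'E'
from h import *
c=cam('wrist');print(proj(c,[[.5713,-.0222,.07]]))
E
```

```text
time: 10.02
ee_pos: [0.572, -0.0218, 0.078]
tcp_rot: [-180.0, -0.1, -178.1]
force: [-0.6, 0.5, -0.3]
opening: 0.503
t 10.02 pos [ 0.572  -0.0218  0.078 ] rot [-1.7999e+02 -6.0000e-02 -1.7811e+02] q6 -101.6 q1 13.5 jawhead 91.89 open 0.503 F [-0.6  0.5 -0.3]
x 0.005 y -0.003 z 0.567 yaw 0.011
[ 0.572  -0.0218  0.078 ] [-1.7999e+02 -6.0000e-02 -1.7811e+02] [ 0.0002 -0.0001  0.0003] [-0.1 -0.4  0.8  0.2  0.1  2.6]
[[318.72702144 225.07570244]]
```

View pics/w12_o.png

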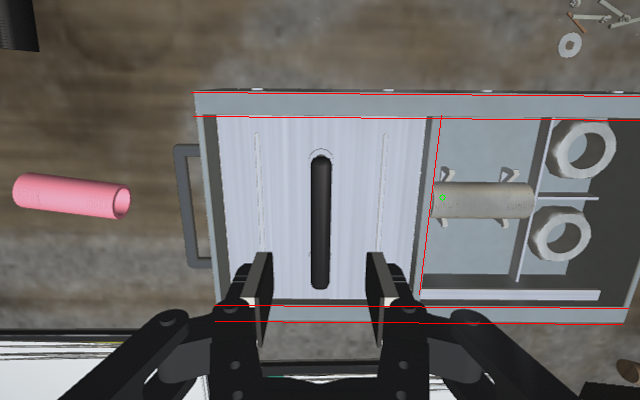

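The bar runs (320,155)–(320,290), midway between the pads, with its middle at (320,222) against a prediction of (318.7,225). Descending over it.

```bash
python3 -m creep '[{"jaw":-0.2,"x":0,"y":0,"z":0.12,"yaw":0},{"jaw":-0.2,"x":0,"y":0,"z":0.25,"yaw":0},{"jaw":-0.2,"x":0,"y":0,"z":0.35,"yaw":0},{"jaw":-0.2,"x":0,"y":0,"z":0.4,"yaw":0},{"jaw":-0.2,"x":0,"y":0,"z":0.4,"yaw":0}]' 60;python3 -m creep '[{"jaw":-0.3,"x":0,"y":0,"z":0.06,"yaw":0},{"jaw":-0.3,"x":0,"y":0,"z":0.12,"yaw":0},{"jaw":-0.3,"x":0,"y":0,"z":0.155,"yaw":0},{"jaw":-0.3,"x":0,"y":0,"z":0.155,"yaw":0},{"jaw":-0.3,"x":0,"y":0,"z":0.155,"yaw":0}]' 60;python3 go.py .5713 -.0222 .01 91.4; python3 chk.py w13;python3 - <<'E'
from h import *
im=vision.snapshot('side');crop(im,205,120,160,130,5,'pics/s13.png')
E
```

```text
time: 10.48
ee_pos: [0.5715, -0.0218, 0.0293]
tcp_rot: [-180.0, -0.1, -178.1]
force: [-0.3, 0.3, -0.5]
opening: 0.402
time: 10.9
ee_pos: [0.5723, -0.0217, 0.0117]
tcp_rot: [-180.0, -0.0, -178.2]
force: [0.2, 0.3, 0.0]
opening: 0.354
t 10.90 pos [ 0.5723 -0.0217  0.0117] rot [-1.7999e+02 -2.0000e-02 -1.7823e+02] q6 -101.7 q1 13.5 jawhead 91.77 open 0.354 F [0.2 0.3 0. ]
x 0.008 y -0.004 z 0.014 yaw 0.008
[ 0.5723 -0.0217  0.0117] [-1.7999e+02 -2.0000e-02 -1.7823e+02] [0.0002 0.     0.0003] [ 0.  -0.5  0.7  0.3 -0.1 -0.1]
```

View pics/w13.png

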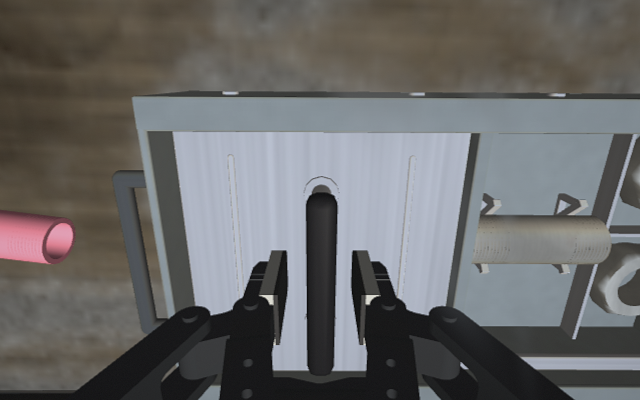

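View pics/s13.png

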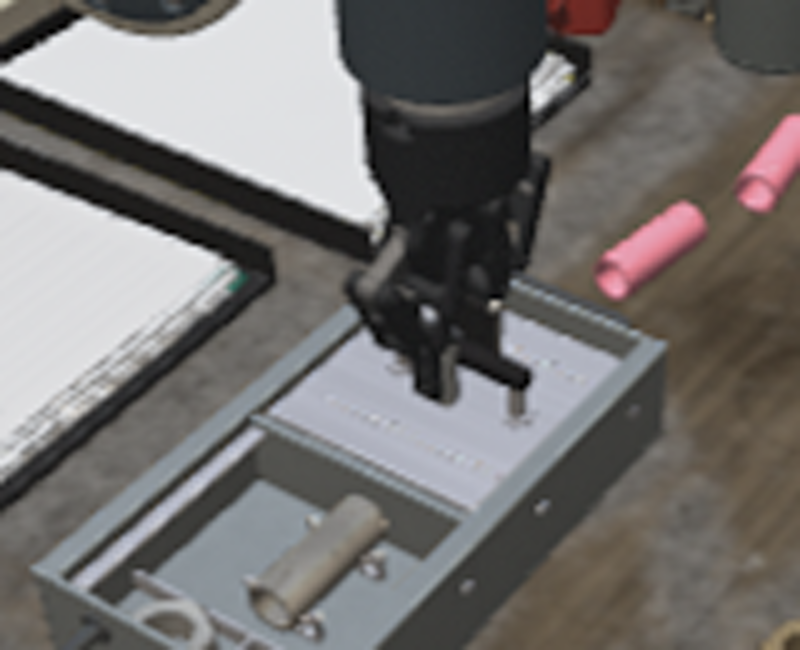

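The pads straddle the bar's middle, slightly above the plate. Closing.

```bash
python3 -m creep '[{"jaw":-1,"x":0.005,"y":0,"z":0.005,"yaw":0},{"jaw":-1,"x":0.005,"y":0,"z":0.005,"yaw":0},{"jaw":-1,"x":0.005,"y":0,"z":0.005,"yaw":0},{"jaw":-1,"x":0.005,"y":0,"z":0.005,"yaw":0},{"jaw":-1,"x":0.005,"y":0,"z":0.005,"yaw":0}]' 80;python3 go.py .5713 -.0222 .0195 91.4
```

```text
time: 11.42
ee_pos: [0.5719, -0.0216, 0.0116]
tcp_rot: [180.0, 0.0, -178.2]
force: [-1.5, -0.6, 3.4]
opening: 0.122
t 11.42 pos [ 0.5719 -0.0216  0.0116] rot [ 1.7999e+02  4.0000e-02 -1.7824e+02] q6 -101.7 q1 13.5 jawhead 91.76 open 0.122 F [-1.5 -0.6  3.4]
x 0.005 y -0.005 z -0.065 yaw 0.008
```

```bash
python3 -m creep '[{"jaw":-1,"x":0,"y":0,"z":-0.02,"yaw":0},{"jaw":-1,"x":0,"y":0,"z":-0.04,"yaw":0},{"jaw":-1,"x":0,"y":0,"z":-0.06,"yaw":0},{"jaw":-1,"x":0,"y":0,"z":-0.075,"yaw":0},{"jaw":-1,"x":0,"y":0,"z":-0.075,"yaw":0}]' 80;python3 go.py .5713 -.0222 .0195 91.4;python3 chk.py w14;python3 - <<'E'
from h import *
im=vision.snapshot('side');crop(im,205,120,160,130,5,'pics/s14.png')
E
```

```text
time: 11.83
ee_pos: [0.5719, -0.0217, 0.0204]
tcp_rot: [180.0, 0.0, -178.2]
force: [-0.1, 0.5, -1.5]
opening: 0.126
t 11.83 pos [ 0.5719 -0.0217  0.0204] rot [ 1.8000e+02  2.0000e-02 -1.7825e+02] q6 -101.7 q1 13.5 jawhead 91.75 open 0.126 F [-0.1  0.5 -1.5]
x 0.005 y -0.004 z 0.008 yaw 0.008
[ 0.5719 -0.0217  0.0204] [ 1.8000e+02  2.0000e-02 -1.7825e+02] [-0.0001  0.     -0.0002] [-0.   0.1 -0.4 -0.1  0.4  0. ]
```

View pics/s14.png

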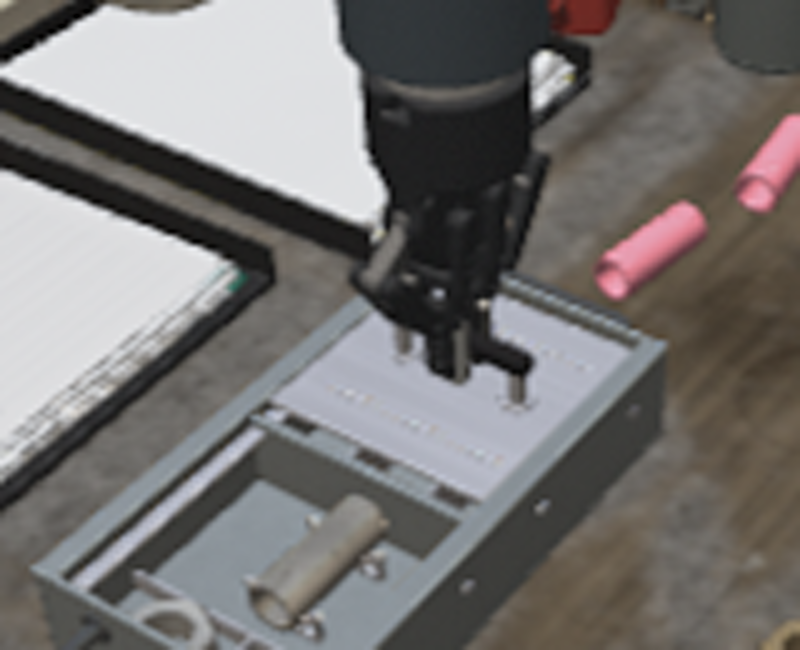

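View pics/w14.png

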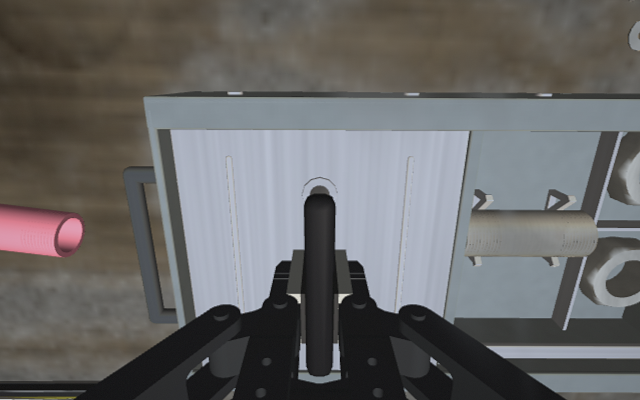

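The cover is lifted level: daylight shows under its edge along the partition, and force z is -1.5 N. Sliding it over.

```bash
python3 go.py .5683 .1189 .0204 91.44; python3 -m creep '[{"jaw":-1,"x":0,"y":0.1,"z":0,"yaw":0.003},{"jaw":-1,"x":0,"y":0.2,"z":0,"yaw":0.006},{"jaw":-1,"x":0,"y":0.3,"z":0,"yaw":0.006},{"jaw":-1,"x":0,"y":0.4,"z":0,"yaw":0.006},{"jaw":-1,"x":0,"y":0.45,"z":0,"yaw":0.006}]' 80;python3 go.py .5683 .1189 .0204 91.44
```

```text
t 11.93 pos [ 0.5716 -0.0217  0.0201] rot [ 1.7999e+02 -1.0000e-02 -1.7825e+02] q6 -101.7 q1 13.5 jawhead 91.75 open 0.124 F [-0.4 -0.3 -2.4]
x -0.008 y 1.172 z -0.002 yaw 0.007
time: 12.35
ee_pos: [0.57, 0.0345, 0.0202]
tcp_rot: [180.0, 0.0, -178.4]
force: [0.5, 0.4, -3.5]
opening: 0.12
t 12.35 pos [0.57   0.0345 0.0202] rot [ 1.7998e+02  1.0000e-02 -1.7842e+02] q6 -107.6 q1 19.1 jawhead 91.58 open 0.120 F [ 0.5  0.4 -3.5]
x -0.005 y 0.704 z -0.002 yaw 0.003
```

```bash
python3 -m creep '[{"jaw":-1,"x":0,"y":0.1,"z":0,"yaw":0.003},{"jaw":-1,"x":0,"y":0.2,"z":0,"yaw":0.003},{"jaw":-1,"x":0,"y":0.3,"z":0,"yaw":0.003},{"jaw":-1,"x":0,"y":0.4,"z":0,"yaw":0.003},{"jaw":-1,"x":-0.003,"y":0.5,"z":0,"yaw":0.003}]' 80;python3 go.py .5683 .1189 .0204 91.44;python3 chk.py w15
```

```text
time: 12.77
ee_pos: [0.5688, 0.0936, 0.0202]
tcp_rot: [180.0, 0.0, -178.6]
force: [-0.8, -1.2, -3.1]
opening: 0.123
t 12.77 pos [0.5688 0.0936 0.0202] rot [ 180.      0.   -178.64] q6 -113.5 q1 24.9 jawhead 91.36 open 0.123 F [-0.8 -1.2 -3.1]
x -0.001 y 0.211 z -0.002 yaw -0.002
[0.5688 0.0936 0.0202] [ 180.      0.   -178.64] [ 0.0002  0.0017 -0.    ] [ 13.4   2.4   3.8   0.1  -1.4 -13.4]
```

View pics/w15_o.png

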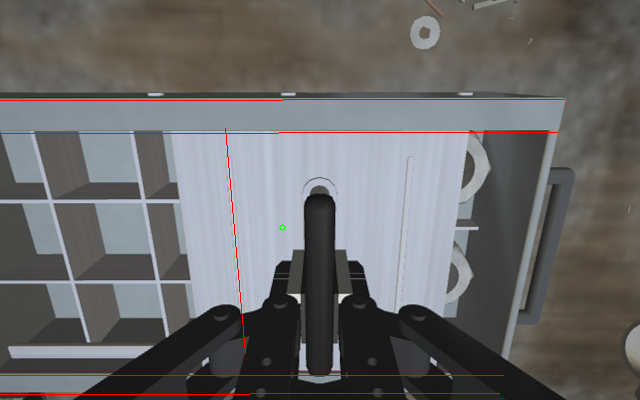

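```bash
python3 go.py .5683 .1189 .0204 91.44;python3 -m creep '[{"jaw":-1,"x":0,"y":0.05,"z":0,"yaw":0},{"jaw":-1,"x":0,"y":0.1,"z":0,"yaw":0},{"jaw":-1,"x":0,"y":0.15,"z":0,"yaw":0},{"jaw":-1,"x":0,"y":0.19,"z":0,"yaw":0},{"jaw":-1,"x":0,"y":0.19,"z":0,"yaw":0}]' 80;python3 go.py .5683 .1189 .0204 91.44;python3 chk.py w16
```

```text
t 12.82 pos [0.5691 0.0955 0.0202] rot [ 1.7995e+02  4.0000e-02 -1.7858e+02] q6 -113.6 q1 25.0 jawhead 91.42 open 0.127 F [ 0.9  2.1 -2.6]
x 0.002 y 0.195 z -0.002 yaw -0.000
time: 13.23
ee_pos: [0.5684, 0.1159, 0.0202]
tcp_rot: [180.0, 0.0, -178.6]
force: [0.2, 0.5, -2.4]
opening: 0.124
t 13.23 pos [0.5684 0.1159 0.0202] rot [ 1.7999e+02  1.0000e-02 -1.7862e+02] q6 -115.6 q1 27.0 jawhead 91.38 open 0.124 F [ 0.2  0.5 -2.4]
x 0.000 y 0.025 z -0.002 yaw -0.001
[0.5684 0.1159 0.0202] [ 1.7999e+02  1.0000e-02 -1.7862e+02] [-0.     -0.0004  0.    ] [-0.9 -0.1 -0.3  0.1 -0.1  0.9]
```

View pics/w16_o.png

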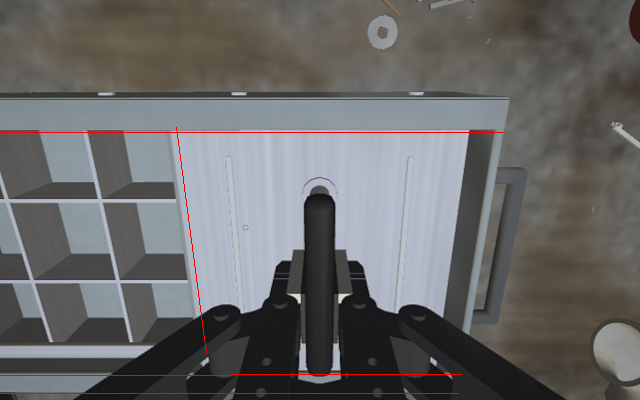

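```bash
python3 -m creep '[{"jaw":-1,"x":0,"y":0.01,"z":0,"yaw":0},{"jaw":-1,"x":0,"y":0.025,"z":0,"yaw":0},{"jaw":-1,"x":0,"y":0.025,"z":0,"yaw":0},{"jaw":-1,"x":0,"y":0.025,"z":0.01,"yaw":0},{"jaw":-1,"x":0,"y":0.025,"z":0.02,"yaw":0}]' 80;python3 go.py .5683 .1189 .0116 91.44;python3 - <<'E'
from h import *
im=vision.snapshot('side');crop(im,205,120,160,130,5,'pics/s17.png')
E
```

```text
time: 13.7
ee_pos: [0.5683, 0.118, 0.0178]
tcp_rot: [180.0, 0.0, -178.7]
force: [-1.0, 0.1, -2.7]
opening: 0.123
t 13.70 pos [0.5683 0.118  0.0178] rot [ 1.8000e+02  1.0000e-02 -1.7866e+02] q6 -115.8 q1 27.2 jawhead 91.34 open 0.123 F [-1.   0.1 -2.7]
x -0.000 y 0.008 z 0.051 yaw -0.002
```

View pics/s17.png

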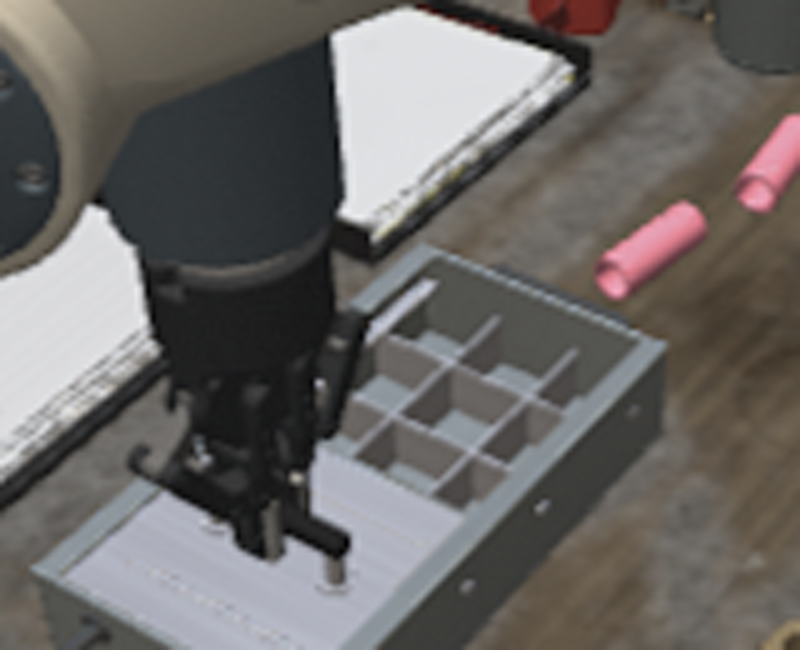

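```bash
python3 -m creep '[{"jaw":-1,"x":0,"y":0.008,"z":0.015,"yaw":0},{"jaw":-1,"x":0,"y":0.008,"z":0.03,"yaw":0},{"jaw":-1,"x":0,"y":0.008,"z":0.045,"yaw":0},{"jaw":-1,"x":0,"y":0.008,"z":0.055,"yaw":0},{"jaw":-1,"x":0,"y":0.008,"z":0.055,"yaw":0}]' 80;python3 go.py .5683 .1189 .0116 91.44
```

```text
time: 14.17
ee_pos: [0.5682, 0.119, 0.0117]
tcp_rot: [-180.0, 0.0, -178.6]
force: [-2.3, 0.4, 1.9]
opening: 0.128
t 14.17 pos [0.5682 0.119  0.0117] rot [-1.7999e+02  1.0000e-02 -1.7864e+02] q6 -115.9 q1 27.3 jawhead 91.36 open 0.128 F [-2.3  0.4  1.9]
x -0.001 y -0.001 z 0.001 yaw -0.002
```

Same height as when parked (0.0117), with upward contact force, so the cover is seated. Releasing and lifting clear.

```bash
python3 -m creep '[{"jaw":-0.6,"x":0,"y":0,"z":0,"yaw":0},{"jaw":-0.4,"x":0,"y":0,"z":0,"yaw":0},{"jaw":-0.3,"x":0,"y":0,"z":0,"yaw":0},{"jaw":-0.2,"x":0,"y":0,"z":0,"yaw":0},{"jaw":-0.2,"x":0,"y":0,"z":-0.05,"yaw":0}]' 80;python3 -m creep '[{"jaw":-0.2,"x":0,"y":0,"z":-0.2,"yaw":0},{"jaw":-0.2,"x":0,"y":0,"z":-0.4,"yaw":0},{"jaw":-0.2,"x":0,"y":0,"z":-0.7,"yaw":0},{"jaw":0,"x":0,"y":0,"z":-0.95,"yaw":0},{"jaw":0,"x":0,"y":0,"z":-0.95,"yaw":0}]' 80;python3 chk.py w18;python3 - <<'E'
from h import *
im=vision.snapshot('side');crop(im,205,120,160,130,5,'pics/s18.png')
E
```

```text
time: 14.58
ee_pos: [0.5674, 0.1188, 0.0162]
tcp_rot: [-180.0, -0.1, -178.7]
force: [0.6, -0.2, -0.6]
opening: 0.403
time: 15.0
ee_pos: [0.5724, 0.1197, 0.1392]
tcp_rot: [179.8, 0.7, -178.6]
force: [0.7, 0.2, 1.3]
opening: 0.5
[0.5724 0.1197 0.1392] [ 179.85    0.74 -178.61] [-0.0008  0.0001 -0.003 ] [-0.1  2.2 -5.8 -2.3  5.5 -0.1]
```

View pics/s18.png

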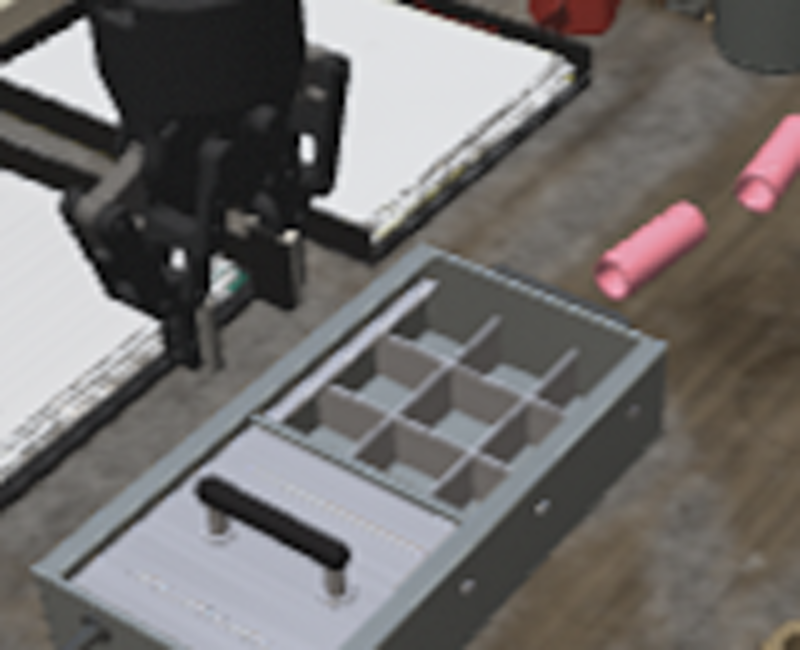

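View pics/w18_o.png

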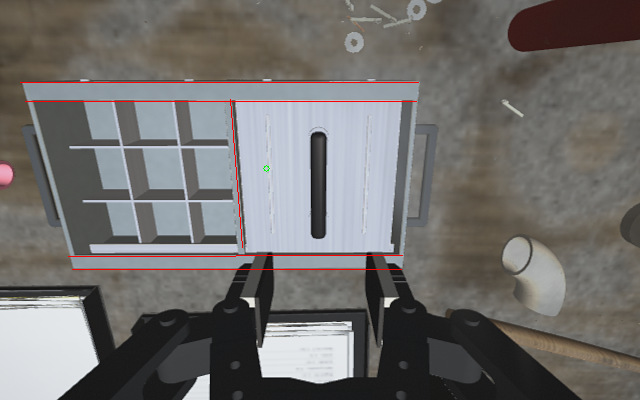

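The cover is down over the small parts, its plate lying level inside the channels and short of the end wall. The nine cells are clear. Next: the pipe.

```bash
python3 go.py .4485 .2895 .14 91.4; python3 -m creep '[{"jaw":0.3,"x":0.25,"y":0.3,"z":0,"yaw":0},{"jaw":0.5,"x":0.5,"y":0.5,"z":0,"yaw":0},{"jaw":0.5,"x":0.6,"y":0.7,"z":0,"yaw":0},{"jaw":0.5,"x":0.6,"y":0.7,"z":0,"yaw":0},{"jaw":0.5,"x":0.6,"y":0.7,"z":0,"yaw":0}]' 60;python3 go.py .4485 .2895 .14 91.4;python3 - <<'E'
from h import *
c=cam('wrist');im=vision.snapshot('wrist');cv2.imwrite('pics/w19.png',im[:,:,::-1]);print(proj(c,[[.4485,.2895,.14],[.4485,.2895,.0]]))
E
```

```text
t 15.10 pos [0.5692 0.1195 0.1331] rot [ 179.9     0.21 -178.65] q6 -115.9 q1 27.3 jawhead 91.35 open 0.493 F [-0.5  0.5 -1.2]
x 0.972 y 1.440 z -0.058 yaw -0.001
time: 15.52
ee_pos: [0.493, 0.202, 0.1303]
tcp_rot: [-180.0, -0.1, -178.5]
force: [-0.3, 0.2, 1.2]
opening: 0.751
t 15.52 pos [0.493  0.202  0.1303] rot [-1.7995e+02 -9.0000e-02 -1.7850e+02] q6 -127.6 q1 39.1 jawhead 91.50 open 0.751 F [-0.3  0.2  1.2]
x 0.351 y 0.738 z -0.081 yaw 0.002
[[493.0784345  165.343805  ]
 [418.57394668 128.1618513 ]]
```

View pics/w19.png

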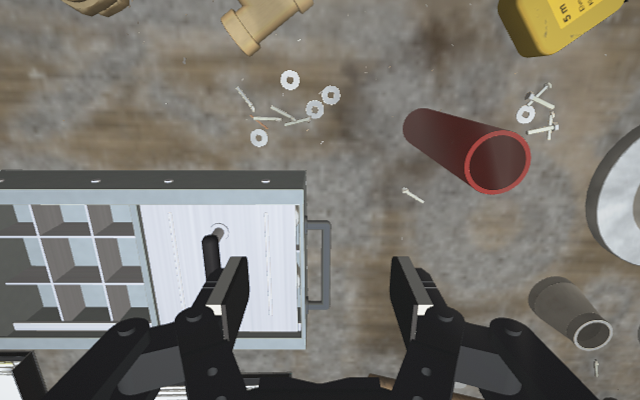

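```bash
python3 - <<'E'
from h import *
c=cam('wrist');T=cam('top');S=cam('side')
print(onz(c,(497.5,161.5),.14),onz(T,uc((178,187),170,215,8),.14),onz(S,uc((180,142),215,265,7),.14))
print(tri([(c,(497.5,161.5)),(T,uc((178,187),170,215,8)),(S,uc((180,142),215,265,7))]))
E
```

```text
[0.44719411 0.29072216 0.14      ] [0.4480693  0.28841012 0.14      ] [0.44739938 0.29106124 0.14      ]
(array([0.44783579, 0.29016114, 0.13888543]), [np.float64(2.4948341276910355), np.float64(0.6273896106842578), np.float64(0.2878940236008484)])
```

```bash
python3 go.py .4475 .2905 .14 91.4; python3 -m creep '[{"jaw":0.6,"x":0.15,"y":0.3,"z":-0.05,"yaw":0},{"jaw":0.6,"x":0.25,"y":0.5,"z":-0.05,"yaw":0},{"jaw":0.6,"x":0.36,"y":0.74,"z":-0.05,"yaw":0},{"jaw":0.6,"x":0.36,"y":0.74,"z":-0.05,"yaw":0},{"jaw":0.6,"x":0.36,"y":0.74,"z":-0.05,"yaw":0}]' 60;python3 go.py .4475 .2905 .05 91.4;python3 - <<'E'
from h import *
c=cam('wrist');im=vision.snapshot('wrist');cv2.imwrite('pics/w20.png',im[:,:,::-1]);print(proj(c,[[.4475,.2905,.14],[.4475,.2905,.0]]))
E
```

```text
t 15.57 pos [0.4936 0.2013 0.1304] rot [-1.7994e+02 -8.0000e-02 -1.7857e+02] q6 -127.6 q1 39.0 jawhead 91.43 open 0.748 F [ 0.3 -0.2 -0.6]
x 0.366 y 0.752 z -0.080 yaw 0.001
time: 15.98
ee_pos: [0.4488, 0.2893, 0.1364]
tcp_rot: [-179.9, -0.1, -178.6]
force: [-0.2, 0.4, 0.1]
opening: 0.801
t 15.98 pos [0.4488 0.2893 0.1364] rot [-1.7994e+02 -6.0000e-02 -1.7859e+02] q6 -138.2 q1 49.6 jawhead 91.41 open 0.801 F [-0.2  0.4  0.1]
x 0.010 y 0.011 z 0.720 yaw 0.000
[[321.7436453  233.19971844]
 [320.8467252  170.66941112]]
```

View pics/w20.png

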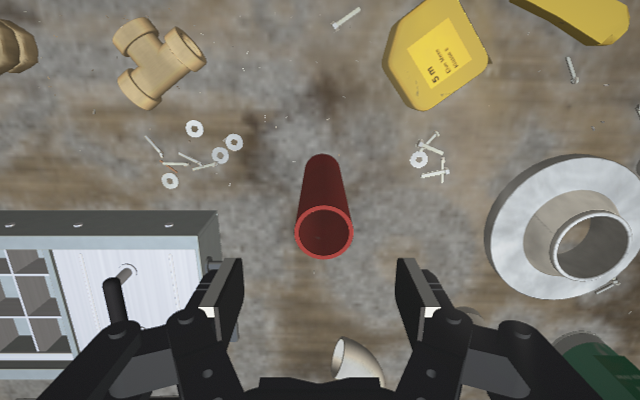

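The pipe rim's centre is at (324,233), between the pads. Lowering onto its upper part.

```bash
python3 -m creep '[{"jaw":0.5,"x":0.01,"y":0.018,"z":0.1,"yaw":0},{"jaw":0.4,"x":0.01,"y":0.018,"z":0.3,"yaw":0},{"jaw":0.3,"x":0.01,"y":0.018,"z":0.5,"yaw":0},{"jaw":0.3,"x":0.01,"y":0.018,"z":0.65,"yaw":0},{"jaw":0.3,"x":0.01,"y":0.018,"z":0.7,"yaw":0}]' 60;python3 go.py .4475 .2913 .05 91.4;python3 chk.py w21; python3 go.py .4475 .2913 .05 91.4
```

```text
time: 16.45
ee_pos: [0.4468, 0.2883, 0.0499]
tcp_rot: [-179.8, -0.3, -178.8]
force: [-0.7, -0.2, -0.3]
opening: 0.654
t 16.45 pos [0.4468 0.2883 0.0499] rot [-179.78   -0.26 -178.8 ] q6 -138.5 q1 49.7 jawhead 91.20 open 0.654 F [-0.7 -0.2 -0.3]
x -0.007 y 0.025 z -0.001 yaw -0.004
[0.4468 0.2883 0.0499] [-179.78   -0.26 -178.8 ] [0.0001 0.0003 0.0003] [ 0.4  2.4 -3.1  1.1  7.2 -0.2]
t 16.50 pos [0.447  0.2886 0.0503] rot [-179.78   -0.23 -178.78] q6 -138.5 q1 49.7 jawhead 91.22 open 0.652 F [-0.1 -0.6 -0.5]
x -0.005 y 0.022 z 0.002 yaw -0.004
```

View pics/w21.png

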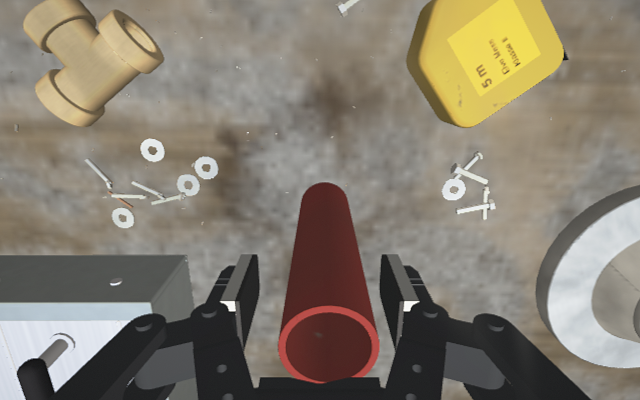

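```bash
python3 - <<'E'
from h import *
c=cam('wrist');print(onz(c,(328.5,344),.14), robot.get_obs()['ee_pos'])
E
python3 -m creep '[{"jaw":0.3,"x":0,"y":0.01,"z":0,"yaw":0},{"jaw":0.3,"x":0,"y":0.02,"z":0,"yaw":0},{"jaw":0.3,"x":0,"y":0.025,"z":0,"yaw":0},{"jaw":0.3,"x":0,"y":0.025,"z":0,"yaw":0},{"jaw":0.3,"x":0,"y":0.025,"z":0,"yaw":0}]' 60; python3 go.py .4475 .2917 .05 91.4
```

```text
[0.44585637 0.29178684 0.14      ] [0.44695051 0.28859853 0.05027742]
time: 16.92
ee_pos: [0.4481, 0.2947, 0.054]
tcp_rot: [179.9, 0.1, -178.6]
force: [0.6, 0.8, -0.5]
opening: 0.651
t 16.92 pos [0.4481 0.2947 0.054 ] rot [ 1.7994e+02  6.0000e-02 -1.7864e+02] q6 -138.7 q1 50.1 jawhead 91.36 open 0.651 F [ 0.6  0.8 -0.5]
x 0.005 y -0.025 z 0.033 yaw -0.001
```

```bash
python3 -m creep '[{"jaw":0.3,"x":0.01,"y":-0.01,"z":0.02,"yaw":0},{"jaw":0.3,"x":0.012,"y":-0.025,"z":0.02,"yaw":0},{"jaw":0.3,"x":0.012,"y":-0.025,"z":0.02,"yaw":0},{"jaw":0,"x":0.012,"y":-0.025,"z":0.02,"yaw":0},{"jaw":-0.05,"x":0.012,"y":-0.025,"z":0.02,"yaw":0}]' 60; python3 go.py .4465 .2917 .05 91.4;python3 chk.py w22
```

```text
time: 17.33
ee_pos: [0.4463, 0.2912, 0.0508]
tcp_rot: [180.0, 0.0, -178.6]
force: [-0.0, 1.3, -0.1]
opening: 0.477
t 17.33 pos [0.4463 0.2912 0.0508] rot [ 1.8000e+02  1.0000e-02 -1.7865e+02] q6 -138.6 q1 50.0 jawhead 91.35 open 0.477 F [-0.   1.3 -0.1]
x -0.001 y 0.004 z 0.007 yaw -0.001
[0.4463 0.2912 0.0508] [ 1.8000e+02  1.0000e-02 -1.7865e+02] [ 0.  0. -0.] [0.  0.1 0.1 0.  0.  0. ]
```

View pics/w22.png

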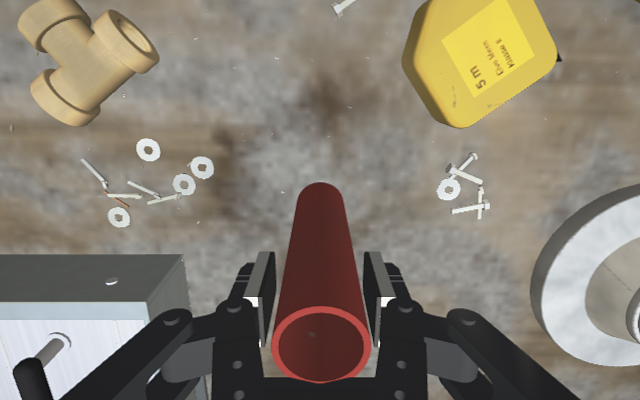

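Centred now (rim at 321, pads at 273 and 367). Gripping, then lifting.

```bash
python3 -m creep '[{"jaw":-0.2,"x":0,"y":0.004,"z":0,"yaw":0},{"jaw":-0.5,"x":0,"y":0.004,"z":0,"yaw":0},{"jaw":-1,"x":0,"y":0.004,"z":0,"yaw":0},{"jaw":-1,"x":0,"y":0.004,"z":0,"yaw":0},{"jaw":-1,"x":0,"y":0.004,"z":0,"yaw":0}]' 70; python3 go.py .4465 .2917 .05 91.4; python3 -m creep '[{"jaw":-1,"x":0,"y":0,"z":-0.05,"yaw":0},{"jaw":-1,"x":0,"y":0,"z":-0.2,"yaw":0},{"jaw":-1,"x":0,"y":0,"z":-0.5,"yaw":0},{"jaw":-1,"x":0,"y":0,"z":-0.8,"yaw":0},{"jaw":-1,"x":0,"y":0,"z":-0.9,"yaw":0}]' 70; python3 go.py .5719 -.0221 .16 91.4;python3 - <<'E'
from h import *
im=vision.snapshot('side');cv2.imwrite('pics/s23.png',im[:,:,::-1])
im=vision.snapshot('wrist');cv2.imwrite('pics/w23.png',im[:,:,::-1])
E
```

```text
time: 17.8
ee_pos: [0.4466, 0.2918, 0.0511]
tcp_rot: [180.0, 0.0, -178.6]
force: [0.2, -0.2, 1.4]
opening: 0.374
t 17.80 pos [0.4466 0.2918 0.0511] rot [ 1.7998e+02  4.0000e-02 -1.7864e+02] q6 -138.6 q1 50.0 jawhead 91.36 open 0.374 F [ 0.2 -0.2  1.4]
x 0.001 y -0.001 z 0.009 yaw -0.001
time: 18.22
ee_pos: [0.4481, 0.2926, 0.1641]
tcp_rot: [179.8, 0.3, -178.6]
force: [1.3, -0.2, -2.0]
opening: 0.379
t 18.22 pos [0.4481 0.2926 0.1641] rot [ 179.79    0.33 -178.63] q6 -138.6 q1 50.0 jawhead 91.37 open 0.379 F [ 1.3 -0.2 -2. ]
x -0.968 y -2.647 z 0.030 yaw -0.001
```

View pics/s23.png

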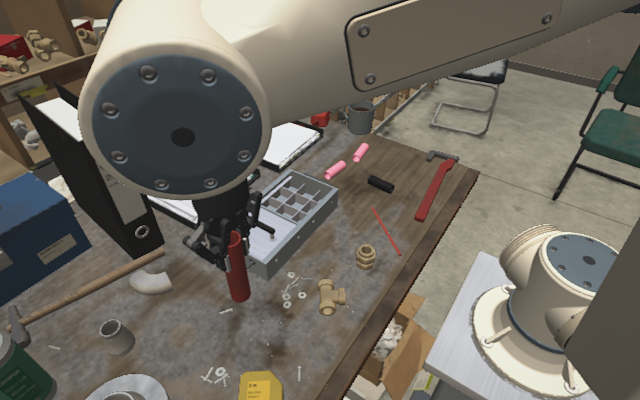

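View pics/w23.png

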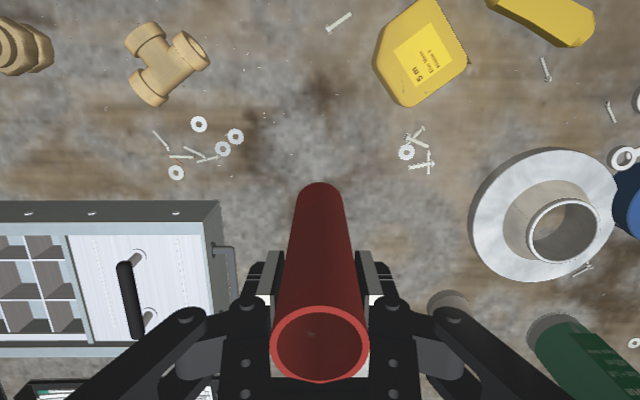

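The pipe is held upright, opening 0.38 ≈ 32 mm. Carrying it above the cover to the middle stall.

```bash
python3 -m creep '[{"jaw":-1,"x":-0.07,"y":-0.2,"z":0.03,"yaw":0},{"jaw":-1,"x":-0.14,"y":-0.4,"z":0.03,"yaw":0},{"jaw":-1,"x":-0.21,"y":-0.6,"z":0.03,"yaw":0},{"jaw":-1,"x":-0.28,"y":-0.8,"z":0.03,"yaw":0},{"jaw":-1,"x":-0.36,"y":-1,"z":0.03,"yaw":0}]' 70;python3 -m creep '[{"jaw":-1,"x":-0.07,"y":-0.2,"z":0,"yaw":0},{"jaw":-1,"x":-0.14,"y":-0.4,"z":0,"yaw":0},{"jaw":-1,"x":-0.21,"y":-0.6,"z":0,"yaw":0},{"jaw":-1,"x":-0.28,"y":-0.8,"z":0,"yaw":0},{"jaw":-1,"x":-0.36,"y":-1,"z":0,"yaw":0}]' 70; python3 go.py .5719 -.0221 .15 91.4
```

```text
time: 18.73
ee_pos: [0.4908, 0.1712, 0.1529]
tcp_rot: [-179.9, -0.3, -178.6]
force: [0.1, 0.8, -2.8]
opening: 0.379
time: 19.15
ee_pos: [0.5369, 0.0525, 0.1529]
tcp_rot: [-180.0, -0.3, -178.7]
force: [0.5, 0.2, -3.3]
opening: 0.376
t 19.15 pos [0.5369 0.0525 0.1529] rot [-179.99   -0.27 -178.66] q6 -110.8 q1 22.2 jawhead 91.34 open 0.376 F [ 0.5  0.2 -3.3]
x -0.277 y -0.628 z 0.023 yaw -0.001
```

```bash
python3 -m creep '[{"jaw":-1,"x":-0.07,"y":-0.2,"z":0,"yaw":0},{"jaw":-1,"x":-0.14,"y":-0.4,"z":0,"yaw":0},{"jaw":-1,"x":-0.24,"y":-0.55,"z":0,"yaw":0},{"jaw":-1,"x":-0.28,"y":-0.6,"z":0,"yaw":0},{"jaw":-1,"x":-0.28,"y":-0.6,"z":0,"yaw":0}]' 70; python3 go.py .5719 -.0221 .15 91.4;python3 -m creep '[{"jaw":-1,"x":0,"y":0,"z":0,"yaw":0},{"jaw":-1,"x":0,"y":0,"z":0,"yaw":0},{"jaw":-1,"x":0,"y":0,"z":0,"yaw":0},{"jaw":-1,"x":0,"y":0,"z":0,"yaw":0},{"jaw":-1,"x":0,"y":0,"z":0,"yaw":0}]' 70;python3 go.py .5719 -.0221 .15 91.4;python3 chk.py w24;python3 - <<'E'
from h import *
c=cam('wrist');o=robot.get_obs()
M=R.from_euler('z',.0251).as_matrix()
for P in [(.0765,-.142,.06),(.0765,.142,.06),(.023,-.0475,.034),(.023,-.0935,.034),(-.023,-.0475,.034),(-.023,-.0935,.034)]: print(P,proj(c,M@np.array(P)+[.5701,.0484,0])[0].round(1))
p=o['ee_pos'];print('pipe bottom front',proj(c,[[p[0]-.017,p[1],p[2]-.05],[p[0],p[1]+.017,p[2]-.05],[p[0],p[1]-.017,p[2]-.05]]).round(1))
im=vision.snapshot('side');crop(im,205,120,160,130,5,'pics/s24.png')
E
```

```text
time: 19.57
ee_pos: [0.5729, -0.0187, 0.1526]
tcp_rot: [-180.0, -0.3, -178.8]
force: [0.1, 0.4, -3.5]
opening: 0.38
t 19.57 pos [ 0.5729 -0.0187  0.1526] rot [-179.99   -0.25 -178.79] q6 -102.5 q1 13.7 jawhead 91.21 open 0.380 F [ 0.1  0.4 -3.5]
x 0.009 y -0.028 z 0.022 yaw -0.004
time: 19.98
ee_pos: [0.5734, -0.0168, 0.1553]
tcp_rot: [180.0, 0.0, -178.6]
force: [0.4, -0.8, -3.7]
opening: 0.378
t 19.98 pos [ 0.5734 -0.0168  0.1553] rot [ 1.7999e+02  1.0000e-02 -1.7860e+02] q6 -102.5 q1 13.9 jawhead 91.40 open 0.378 F [ 0.4 -0.8 -3.7]
x 0.014 y -0.044 z 0.044 yaw 0.000
[ 0.5734 -0.0168  0.1553] [ 1.7999e+02  1.0000e-02 -1.7860e+02] [ 0.0001 -0.0001  0.    ] [-0.3  0.   0.1  0.   0.   0. ]
(0.0765, -0.142, 0.06) [234.9 263.3]
(0.0765, 0.142, 0.06) [547.7 263.2]
(0.023, -0.0475, 0.034) [338.5 198.2]
(0.023, -0.0935, 0.034) [289.  198.2]
(-0.023, -0.0475, 0.034) [339.5 149.1]
(-0.023, -0.0935, 0.034) [287.5 149.2]
pipe bottom front [[320.  180.1]
 [343.2 203.5]
 [295.5 202.4]]
```

View pics/w24_o.png

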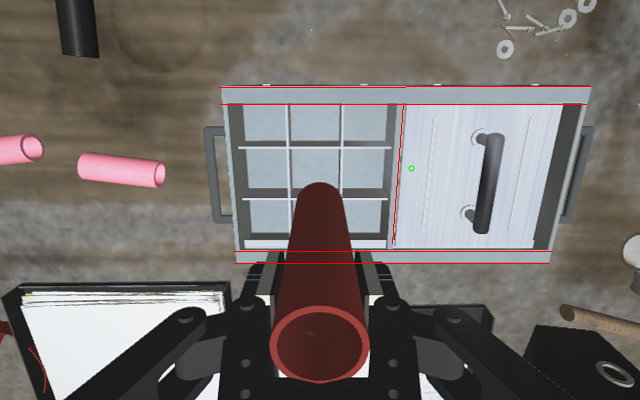

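View pics/s24.png

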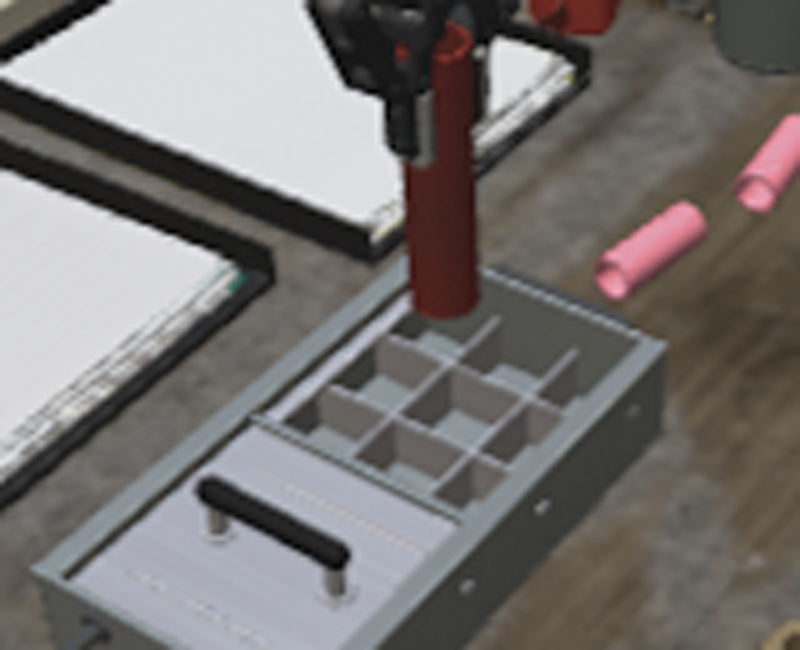

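The overlay fits. The middle cell spans about (290–342,148–198), roughly 1.5 mm toward +y of the prediction, and I'm including that. Aligning, then starting down.

```bash
python3 -m creep '[{"jaw":-1,"x":0.012,"y":-0.036,"z":0,"yaw":0},{"jaw":-1,"x":0.012,"y":-0.036,"z":0.1,"yaw":0},{"jaw":-1,"x":0.012,"y":-0.036,"z":0.2,"yaw":0},{"jaw":-1,"x":0.012,"y":-0.036,"z":0.3,"yaw":0},{"jaw":-1,"x":0.012,"y":-0.036,"z":0.35,"yaw":0}]' 70; python3 go.py .5719 -.0211 .115 91.4;python3 -m creep '[{"jaw":-1,"x":0,"y":0,"z":0.05,"yaw":0},{"jaw":-1,"x":0,"y":0,"z":0.05,"yaw":0},{"jaw":-1,"x":0,"y":0,"z":0.05,"yaw":0},{"jaw":-1,"x":0,"y":0,"z":0.05,"yaw":0},{"jaw":-1,"x":0,"y":0,"z":0.05,"yaw":0}]' 70;python3 go.py .5719 -.0211 .054 91.4;python3 chk.py w25;python3 - <<'E'
from h import *
im=vision.snapshot('side');crop(im,225,130,120,110,6,'pics/s25.png')
im=vision.snapshot('top');crop(im,270,140,100,90,6,'pics/t25.png')
E
```

```text
time: 20.5
ee_pos: [0.5713, -0.022, 0.1117]
tcp_rot: [180.0, -0.1, -178.7]
force: [-0.1, -0.7, -4.0]
opening: 0.377
t 20.50 pos [ 0.5713 -0.022   0.1117] rot [ 1.7999e+02 -1.3000e-01 -1.7867e+02] q6 -102.1 q1 13.4 jawhead 91.33 open 0.377 F [-0.1 -0.7 -4. ]
x -0.005 y 0.007 z -0.028 yaw -0.002
time: 20.92
ee_pos: [0.5728, -0.0218, 0.108]
tcp_rot: [180.0, 0.1, -178.6]
force: [0.4, -0.0, -2.2]
opening: 0.379
t 20.92 pos [ 0.5728 -0.0218  0.108 ] rot [ 1.8000e+02  9.0000e-02 -1.7864e+02] q6 -102.1 q1 13.5 jawhead 91.36 open 0.379 F [ 0.4 -0.  -2.2]
x 0.008 y 0.006 z 0.450 yaw -0.001
[ 0.5728 -0.0218  0.108 ] [ 1.8000e+02  9.0000e-02 -1.7864e+02] [-0.0001  0.     -0.0001] [ 0.1 -0.  -0.2 -0.1  0.  -0. ]
```

View pics/w25_o.png

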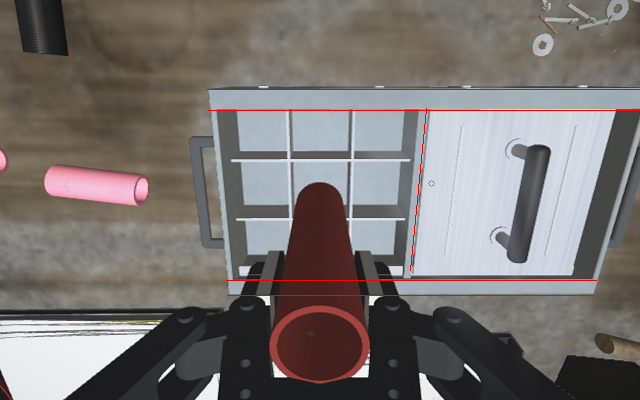

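View pics/s25.png

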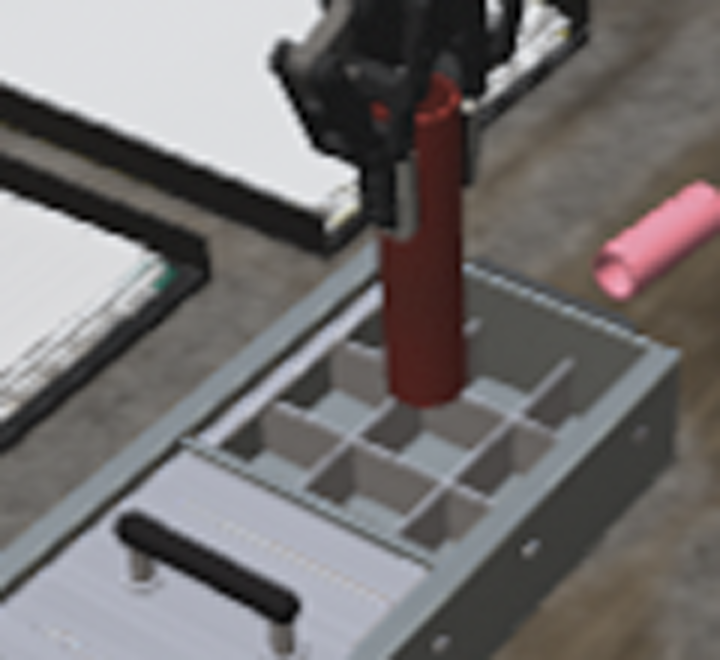

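Pipe and cell line up: cell 290–351, pipe middle 320. Lowering.

```bash
python3 -m creep '[{"jaw":-1,"x":0.008,"y":0.004,"z":0.05,"yaw":0},{"jaw":-1,"x":0.008,"y":0.004,"z":0.1,"yaw":0},{"jaw":-1,"x":0.008,"y":0.004,"z":0.15,"yaw":0},{"jaw":-1,"x":0.008,"y":0.004,"z":0.2,"yaw":0},{"jaw":-1,"x":0.008,"y":0.004,"z":0.25,"yaw":0}]' 70; python3 go.py .5719 -.0211 .054 91.4;python3 - <<'E'
from h import *
im=vision.snapshot('side');crop(im,225,130,120,110,6,'pics/s26.png')
im=vision.snapshot('wrist');cv2.imwrite('pics/w26.png',im[:,:,::-1])
E
```

```text
time: 21.48
ee_pos: [0.571, -0.0214, 0.0762]
tcp_rot: [-180.0, -0.0, -178.6]
force: [0.4, 0.3, -2.8]
opening: 0.377
t 21.48 pos [ 0.571  -0.0214  0.0762] rot [-1.7999e+02 -5.0000e-02 -1.7865e+02] q6 -102.2 q1 13.5 jawhead 91.35 open 0.377 F [ 0.4  0.3 -2.8]
x -0.008 y 0.002 z 0.185 yaw -0.001
```

View pics/s26.png

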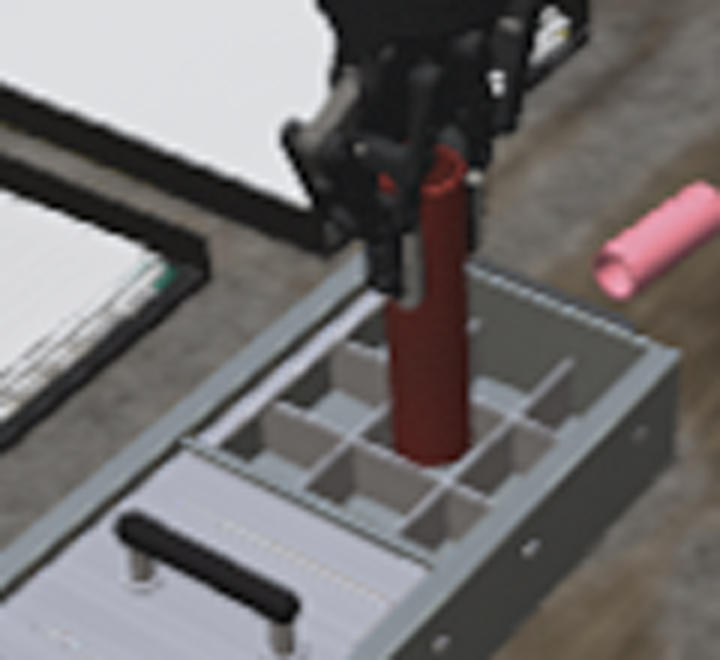

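View pics/w26.png

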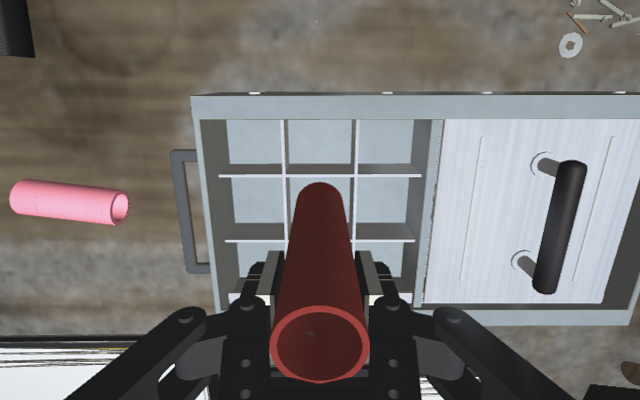

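The pipe's bottom is inside the middle cell. Lowering to the floor.

```bash
python3 -m creep '[{"jaw":-1,"x":-0.004,"y":0,"z":0.05,"yaw":0},{"jaw":-1,"x":-0.004,"y":0,"z":0.1,"yaw":0},{"jaw":-1,"x":-0.004,"y":0,"z":0.13,"yaw":0},{"jaw":-1,"x":-0.004,"y":0,"z":0.15,"yaw":0},{"jaw":-1,"x":-0.004,"y":0,"z":0.15,"yaw":0}]' 70; python3 go.py .5719 -.0211 .054 91.4
```

```text
time: 22.0
ee_pos: [0.5713, -0.0214, 0.0584]
tcp_rot: [-180.0, -0.1, -178.7]
force: [0.4, -0.3, -2.8]
opening: 0.376
t 22.00 pos [ 0.5713 -0.0214  0.0584] rot [-1.7999e+02 -7.0000e-02 -1.7865e+02] q6 -102.2 q1 13.5 jawhead 91.35 open 0.376 F [ 0.4 -0.3 -2.8]
x -0.005 y 0.002 z 0.037 yaw -0.001
```

```bash
python3 -m creep '[{"jaw":-1,"x":-0.004,"y":0.002,"z":0.01,"yaw":0},{"jaw":-1,"x":-0.004,"y":0.002,"z":0.02,"yaw":0},{"jaw":-1,"x":-0.004,"y":0.002,"z":0.03,"yaw":0},{"jaw":-1,"x":-0.004,"y":0.002,"z":0.035,"yaw":0},{"jaw":-1,"x":-0.004,"y":0.002,"z":0.035,"yaw":0}]' 70; python3 go.py .5719 -.0211 .054 91.4
```

```text
time: 22.42
ee_pos: [0.5722, -0.0211, 0.0549]
tcp_rot: [180.0, -0.0, -178.7]
force: [-1.4, 0.1, -3.7]
opening: 0.376
t 22.42 pos [ 0.5722 -0.0211  0.0549] rot [ 1.8000e+02 -1.0000e-02 -1.7865e+02] q6 -102.2 q1 13.5 jawhead 91.35 open 0.376 F [-1.4  0.1 -3.7]
x 0.002 y -0.000 z 0.007 yaw -0.001
```

```bash
python3 -m creep '[{"jaw":-1,"x":0,"y":0,"z":0.004,"yaw":0},{"jaw":-1,"x":0,"y":0,"z":0.008,"yaw":0},{"jaw":-1,"x":0,"y":0,"z":0.012,"yaw":0},{"jaw":-1,"x":0,"y":0,"z":0.012,"yaw":0},{"jaw":-1,"x":0,"y":0,"z":0.012,"yaw":0}]' 70; python3 go.py .5719 -.0211 .054 91.4
```

```text
time: 22.83
ee_pos: [0.5725, -0.0211, 0.0541]
tcp_rot: [-180.0, 0.0, -178.6]
force: [-1.2, 0.7, 2.3]
opening: 0.379
t 22.83 pos [ 0.5725 -0.0211  0.0541] rot [-1.8000e+02  4.0000e-02 -1.7864e+02] q6 -102.2 q1 13.5 jawhead 91.36 open 0.379 F [-1.2  0.7  2.3]
x 0.005 y -0.000 z 0.001 yaw -0.001
```

Touching the floor at 0.054, as expected, with force z now +2.3 N. I'll open gently and then rise.

```bash
python3 -m creep '[{"jaw":-0.25,"x":0,"y":0,"z":0,"yaw":0},{"jaw":-0.15,"x":0,"y":0,"z":0,"yaw":0},{"jaw":0,"x":0,"y":0,"z":0,"yaw":0},{"jaw":0.2,"x":0,"y":0,"z":0,"yaw":0},{"jaw":0.3,"x":0,"y":0,"z":0,"yaw":0}]' 70; python3 chk.py w27
```

```text
time: 23.25
ee_pos: [0.5724, -0.0211, 0.0535]
tcp_rot: [-180.0, 0.0, -178.7]
force: [-0.3, 0.7, -0.2]
opening: 0.659
[ 0.5724 -0.0211  0.0535] [-1.8000e+02  1.0000e-02 -1.7865e+02] [-0.  0. -0.] [ 0.  -0.  -0.  -0.   0.   0.1]
```

View pics/w27.png

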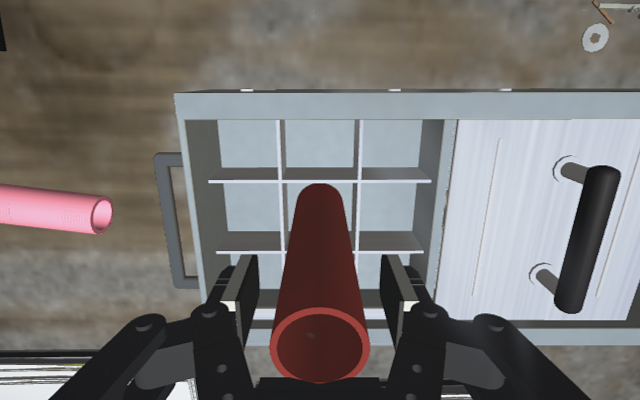

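The pipe stands free and upright between the open pads. Withdrawing straight up.

```bash
python3 -m creep '[{"jaw":0.3,"x":0,"y":0,"z":-0.1,"yaw":0},{"jaw":0.3,"x":0,"y":0,"z":-0.3,"yaw":0},{"jaw":0.3,"x":0,"y":0,"z":-0.5,"yaw":0},{"jaw":0.3,"x":0,"y":0,"z":-0.7,"yaw":0},{"jaw":0.3,"x":0,"y":0,"z":-0.9,"yaw":0}]' 70;python3 -m creep '[{"jaw":0.3,"x":0,"y":0,"z":-0.1,"yaw":0},{"jaw":0.3,"x":0.1,"y":0,"z":-0.2,"yaw":0},{"jaw":0.3,"x":0.3,"y":0,"z":-0.2,"yaw":0},{"jaw":0.3,"x":0.6,"y":0,"z":-0.2,"yaw":0},{"jaw":0.3,"x":0.9,"y":0,"z":-0.2,"yaw":0}]' 70;python3 -m creep '[{"jaw":0.3,"x":0.3,"y":0,"z":0,"yaw":0},{"jaw":0.3,"x":0.6,"y":0,"z":0,"yaw":0},{"jaw":0.3,"x":0.6,"y":0,"z":0,"yaw":0},{"jaw":0.3,"x":0.6,"y":0,"z":0,"yaw":0},{"jaw":0.3,"x":0.6,"y":0,"z":0,"yaw":0}]' 70; python3 - <<'E'
from h import *
print(robot.get_obs()['ee_pos'],robot.get_obs()['force'])
for n in ['side','top','wrist']:
    im=vision.snapshot(n);cv2.imwrite(f'pics/{n}_end.png',im[:,:,::-1])
    if n=='side': crop(im,205,120,160,130,5,'pics/s28.png')
    if n=='top': crop(im,230,130,140,105,5.5,'pics/t28.png')
E
```

```text
time: 23.72
ee_pos: [0.5721, -0.0212, 0.1627]
tcp_rot: [-180.0, 0.0, -178.7]
force: [0.6, 0.3, -0.6]
opening: 0.653
time: 24.13
ee_pos: [0.4633, -0.0237, 0.185]
tcp_rot: [-180.0, -0.0, -178.7]
force: [-0.8, 0.8, 0.9]
opening: 0.65
time: 24.55
ee_pos: [0.3927, -0.0252, 0.186]
tcp_rot: [180.0, 0.1, -178.6]
force: [0.9, -0.5, 0.4]
opening: 0.648
[ 0.39273846 -0.02521117  0.18599086] [ 0.86655097 -0.47973031  0.38040451]
```

View pics/s28.png

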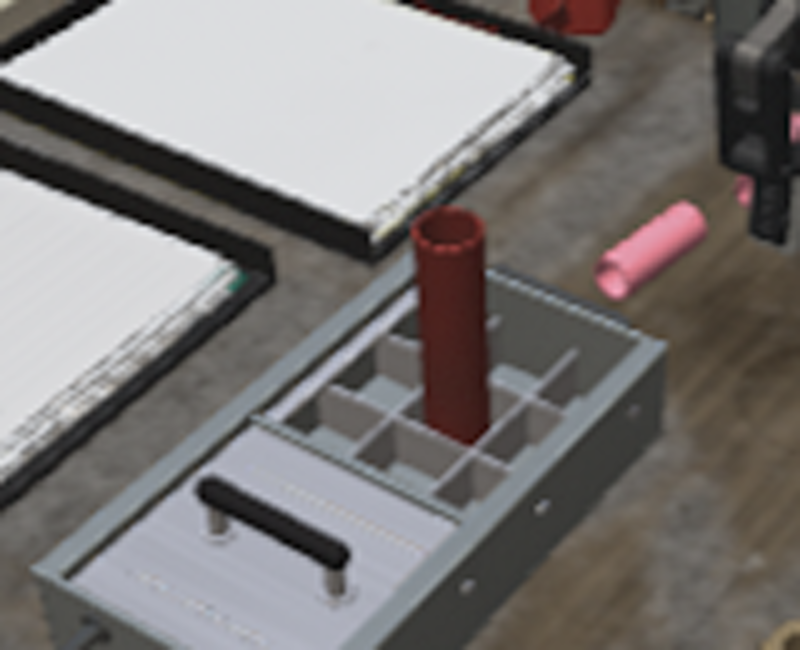

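View pics/t28.png

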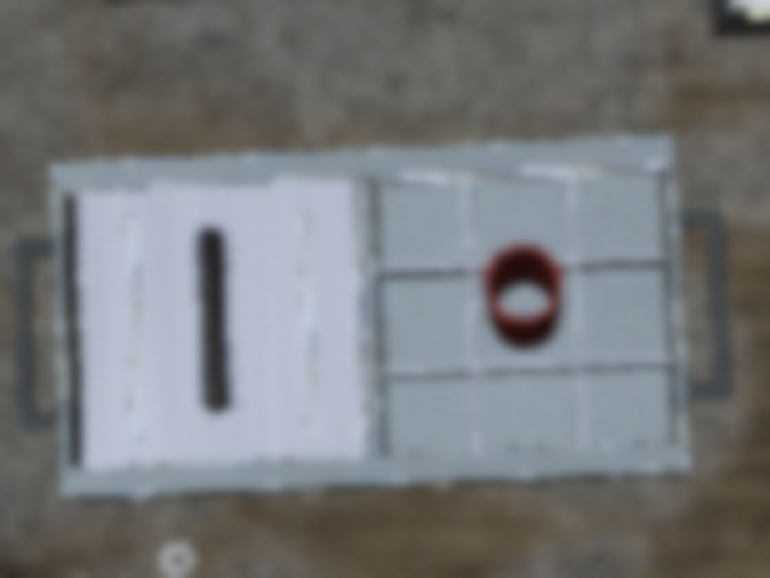

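View pics/wrist_end.png

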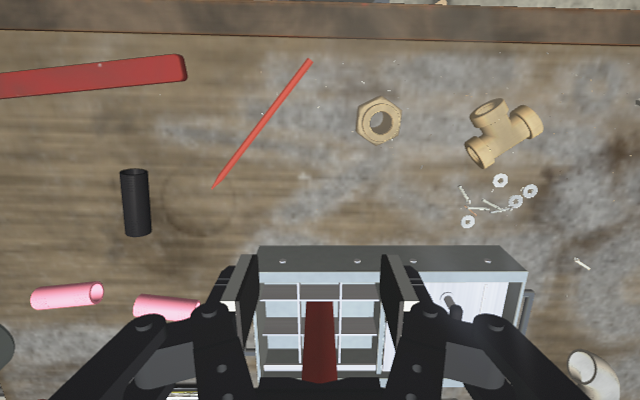

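The pipe stands upright in the middle cell, the cover is over the small parts, and the gripper is clear. One last numeric check of the bar's height and the pipe's place, using pixels from these two crops.

```bash
python3 - <<'E'
from h import *
T=cam('top');S=cam('side');M=R.from_euler('z',.0251).as_matrix();t0=np.array([.5701,.0484,0])
L=lambda a,b:M.T@(tri([(T,uc(a,230,130,5.5)),(S,uc(b,205,120,5))])[0]-t0)
a=L((209,230),(209,488));b=L((218,408),(337,553));print('bar ends tray',a.round(4),b.round(4),((a+b)/2).round(4))
print('pipe top',L((524,283),(449,232)).round(4))
E
```

```text
bar ends tray [0.0396 0.0691 0.0692] [-0.0385  0.0696  0.0723] [0.0005 0.0693 0.0707]
pipe top [ 0.0027 -0.0707  0.1404]
```

```bash
python3 -c "
from plant import ticket; print(ticket.sign_off())"
```

```text
the job is handed in; nothing more can be done
None
```

The job is done as asked and handed in, about 25 s into the 62 s allowed, with everything released and the arm clear. I laid the nipple in the two V rests, moved the cover over the small parts and let it down. Last, I stood the pipe upright in the middle stall.

**Last checks**
- **Cover:** the middle of the bar measures at tray (0.5, 69.3, 70.7) mm, against the stated (0, 70.5, 70) mm.
- **Pipe:** its top centre measures at tray (2.7, -70.7, 140.4) mm. The floor is at 3 mm, so the top should be near 143 mm, which is within measuring error. The side and top pictures show it upright in the middle cell.
- **Nipple and nuts:** they were in place in the last pictures before the cover went on. They can't be seen now.

**What disagreed:** the first grasp closed on air. The real fingertips are about 42 mm short of the stated TCP, measured from two views, and I allowed for that in every later move. The missed grasp did not move the nipple.

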